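# Reload the pebble shaker and start it

## Robot

A 6-joint arm with a two-finger parallel gripper is mounted at the origin on the work surface. World frame = base frame: x ahead of the robot, y to its left, z up, the work surface at z = 0. Lengths are in m, angles in rad, forces in N, time in s.
With the tool pointing down it reaches from about 0.35 to 0.85 m from the base axis. Payload 8.1 kg.
Tool frame: the origin (TCP) lies on the centre line of the jaws, within the pads' length; the fingertips stand 19 mm ahead of it and the grasp point (between the pads) is the TCP; z points along the fingers, y is the direction in which the jaws open and shut (so a half turn about z gives the same grasp; the last joint's range is limited). The gripper opens to 93 mm and grips with 3 to 60 N. Pads are 15 mm wide; open, the fingers measure 128 mm over their backs; the gripper's body (75 mm by 188 mm) begins 65 mm behind the grasp point.
Start: joints at [1.164, 0.13, 1.488, -0, 1.523, -0.085], TCP at [0.19, 0.569, 0.238] pointing down, gripper open.
Joint ranges: [-2.96, 2.96], [-0.89, 2.26], [0.02, 2.5], [-1.34, 4.48], [0, 2.73], [-2.66, 2.66]. Speed limits (rad/s): [2.39, 2.39, 2.79, 3.14, 3.14, 3.14].

## Interface

Orientations are given as a rotation vector (axis times angle).
In Python, from station import manip gives the robot as it stands. The module is installed in compiled form; this text tells all that it offers.
- The arm moves only by the tool carry_out, never from a script. Its arguments are lists of equal length, an entry for each row: "xyz": the shift along the tool's x, y, z scaled (see below), a list of three; "rot": the turn, a rotation vector about the tool's x, y, z scaled (see below), a list of three; "hand": the opening, from -1 (shut) to 1 (fully open). In form: {"xyz": [[x, y, z], ...], "rot": [[rx, ry, rz], ...], "hand": [hand, ...]}. A call has 1 to 12 rows; each row is the pose to reach, as a shift and turn from the pose measured when the call began, along the tool's axes at that moment; what a row does not reach only later rows make up. The controller multiplies each number of a shift by 15 cm and each number of a turn by 120 degrees. A row lasts 1/12 s, in which the tool goes at most 41.7 mm and 7.16 degrees, less where a joint would pass 70% of its speed; a pose out of reach is approached as far as the arm can. A call with a number of a shift or a turn outside -1 to 1 is refused whole. A call with a gripper value outside its range is refused whole. The fingers move at their own pace and stop on an object; the grip force is fixed at half the most. Time passes only in rows, so rows that repeat a pose let the fingers close. It gives the time, the measured TCP pose, the force and the opening at its end, in the units of the state.
- manip.get_state(): the state, without advancing time (a new reading comes with each control period).
- manip.grab_frame(name): name is "scene" or "top"; returns (picture, depth): 480x640x3 uint8, red, green, blue; 480x640 float32, m along the optical axis (not along the pixel's ray), 0 where there is no reading.
- manip.camera_info(name): a dict with "vfov" (degrees; the focal length in pixels is half the picture's height over the tangent of half this angle, whatever the lens; pixels are square), "cx", "cy" (the principal point, pixels), "cam_to_world" (4x4, takes a point from camera to world coordinates). Camera axes: x right, y down, z forward; pixel columns grow to the right and rows downward; lengths in m; the calibration is good to about 2 mm. A picture is of the moment at which its call begins. camera_info takes no time and is no camera call.
- manip.sign_off(): hands the job in, once; it reports no verdict.
Trained networks look in the newest picture that a camera, given by its name, has taken for a name from the list of things; names that differ only in an ending like _2 or _b are one class to them, and where a whole thing is asked for, a point or a joint stands for the part that bears it (a point fixed in the world has none). Each returns a list of dicts, best first, with "conf" (0 to 1); they miss things now and then, are a little off and sometimes report something else, mostly with a low value. They report only what shows in the picture. A call takes as long as a camera call. They do not tell look-alikes from the thing itself.
- manip.recognise(camera, target): "bbox" ([left, top, width, height] in pixels, round what is visible of it).
- manip.cut_out(camera, target): "mask" (480x640 bool, what is visible of it) and "bbox" ([left, top, width, height] in pixels, round what is visible of it).
The state is a dict: "time_s": time; "joints": joint angles; "qvel": joint speeds; "joint_torque": joint torques, N m; "tool_pos": TCP position; "tool_rot": TCP orientation; "ft_force": force on the tool from outside, world axes, zero at the start; "moment": the same for the moment, N m; "width": finger opening in m.
Only numpy, scipy, OpenCV 4.12 (cv2) and the standard library are available. Lean on these libraries where they do the work, as an engineer would, in place of code of your own. Each camera call takes 0.05 s, during which the arm holds its last target.

## Task

Lift the finished stone out of its pot on the shaker and put it in the white tray, and lower each new stone from the bench into a pot of its own, setting it down gently on the brittle porcelain floor: never drop it in or press it down. Only when that is done, press and release the keys one at a time: the round key, then the square key, then the long bar key. Leave the jar, the beaker and the carton alone.

Things in the scene. Friction and masses are not known exactly. Their poses are not given: they have to be found in the camera images.
- stone0: Origin at the centre (half-way up, 18.5 mm above the underside when lying flat) of a new grey rounded stone like a flattened pebble, round seen from above: 50 mm diameter, 37 mm high, flat over the middle 37 mm of its top and underside, its side almost upright between 9 and 28 mm above its underside, about 150 g. It lies flat on the bench at the start. In some starts it is absent (no pose).
- stone1: Origin at the centre (half-way up, 18.5 mm above the underside when lying flat) of a new grey rounded stone like a flattened pebble, round seen from above: 50 mm diameter, 37 mm high, flat over the middle 37 mm of its top and underside, its side almost upright between 9 and 28 mm above its underside, about 150 g. It lies flat on the bench at the start. In some starts it is absent (no pose).
- stone2: Origin at the centre (half-way up, 18.5 mm above the underside when lying flat) of a new grey rounded stone like a flattened pebble, round seen from above: 50 mm diameter, 37 mm high, flat over the middle 37 mm of its top and underside, its side almost upright between 9 and 28 mm above its underside, about 150 g. It lies flat on the bench at the start. In some starts it is absent (no pose).
- stone3: Origin at the centre (half-way up, 18.5 mm above the underside when lying flat) of a new grey rounded stone like a flattened pebble, round seen from above: 50 mm diameter, 37 mm high, flat over the middle 37 mm of its top and underside, its side almost upright between 9 and 28 mm above its underside, about 150 g. It lies flat on the bench at the start. In some starts it is absent (no pose).
- spent: Origin at the centre (half-way up) of the finished stone of the last run: the same kind of grey rounded stone like a flattened pebble, round seen from above: 50 mm diameter, 37 mm high, flat over the middle 37 mm of its top and underside, its side almost upright between 9 and 28 mm above its underside, about 150 g. It is the one stone that lies in a pot at the start, near the middle of the pot's floor.
- pot0: Plain steel pot fixed on the shaker deck, one of four alike in a square of 144 mm pitch. Origin at the centre of its underside, z up. Outside diameter 128 mm, inside 120 mm, rim 70 mm above the origin; the brittle white porcelain floor plate's top is 10 mm above the origin, so it is 60 mm deep and a stone lying in it has its centre 28.5 mm above the origin.
- pot1: Plain steel pot fixed on the shaker deck, one of four alike in a square of 144 mm pitch. Origin at the centre of its underside, z up. Outside diameter 128 mm, inside 120 mm, rim 70 mm above the origin; the brittle white porcelain floor plate's top is 10 mm above the origin, so it is 60 mm deep and a stone lying in it has its centre 28.5 mm above the origin.
- pot2: Plain steel pot fixed on the shaker deck, one of four alike in a square of 144 mm pitch. Origin at the centre of its underside, z up. Outside diameter 128 mm, inside 120 mm, rim 70 mm above the origin; the brittle white porcelain floor plate's top is 10 mm above the origin, so it is 60 mm deep and a stone lying in it has its centre 28.5 mm above the origin.
- pot3: Plain steel pot fixed on the shaker deck, one of four alike in a square of 144 mm pitch. Origin at the centre of its underside, z up. Outside diameter 128 mm, inside 120 mm, rim 70 mm above the origin; the brittle white porcelain floor plate's top is 10 mm above the origin, so it is 60 mm deep and a stone lying in it has its centre 28.5 mm above the origin.
- shaker: The low white orbital shaker, fixed; origin under the middle of the square of pots, on the bench. Its deck (top 40 mm above the bench, 300 mm along its own x) carries the pots; its key console, with the three keys in a row along x at y = +205 mm, is at its +y side. The pots' rims are 110 mm above the bench.
- key_round_top (a point): Centre of the top face of the grey round key, 30 mm diameter, 76 mm above the bench, facing up; it moves down with the key. The three keys are 75 mm apart, centre to centre; their order along the row varies.
- key_round (a joint): Travel of the round key in m: 0 up, 0.006 fully down; it counts as pressed beyond 0.004. A spring resists with about 1.4 N at first, 4.7 N fully down, and returns it.
- key_square_top (a point): Centre of the top face of the grey square key, 28 mm a side, 76 mm above the bench, facing up; it moves down with the key. The three keys are 75 mm apart, centre to centre; their order along the row varies.
- key_square (a joint): Travel of the square key in m: 0 up, 0.006 fully down; it counts as pressed beyond 0.004. A spring resists with about 1.4 N at first, 4.7 N fully down, and returns it.
- key_bar_top (a point): Centre of the top face of the grey long narrow bar key, 20 mm by 56 mm (long way along the shaker's y), 76 mm above the bench, facing up; it moves down with the key. The three keys are 75 mm apart, centre to centre; their order along the row varies.
- key_bar (a joint): Travel of the bar key in m: 0 up, 0.006 fully down; it counts as pressed beyond 0.004. A spring resists with about 1.4 N at first, 4.7 N fully down, and returns it.
- tray: Shallow white plastic tray, fixed on the bench, 140 mm (x) by 120 mm (y) outside, 16 mm high, walls and floor 4 mm thick. Origin at the centre of its underside. For finished stones.
- reagent: Bystander: capped amber jar, 60 mm diameter, 120 mm high, origin at its underside. Leave it alone.
- beaker: Bystander: glass beaker, 70 mm diameter, 85 mm high, origin at its underside. Leave it alone.
- carton: Bystander: cardboard box 110 x 70 x 60 mm, origin at its underside. Leave it alone.
- pot0_pad: The porcelain floor plate of pot0, 118 mm diameter, 4 mm thick; origin at the centre of its underside, 6 mm above the pot's origin.
- pot1_pad: The porcelain floor plate of pot1, 118 mm diameter, 4 mm thick; origin at the centre of its underside, 6 mm above the pot's origin.
- pot2_pad: The porcelain floor plate of pot2, 118 mm diameter, 4 mm thick; origin at the centre of its underside, 6 mm above the pot's origin.
- pot3_pad: The porcelain floor plate of pot3, 118 mm diameter, 4 mm thick; origin at the centre of its underside, 6 mm above the pot's origin.
Things that resemble listed ones, but are neither listed nor needed, are in the scene too. What is shaped like the stone3 but red is not meant. Of the things that look like the tray, the larger one is meant.

How it is judged:
On the way, in this order (a step that is already met when the one before it is completed fails the run):
1. the finished stone is in the tray and every new stone lies in a pot of its own, let go (((horizontal distance between stone0 and pot0 below 0.045 m and z of stone0 in the frame of pot0 below 0.045 m) or (horizontal distance between stone0 and pot1 below 0.045 m and z of stone0 in the frame of pot1 below 0.045 m) or (horizontal distance between stone0 and pot2 below 0.045 m and z of stone0 in the frame of pot2 below 0.045 m) or (horizontal distance between stone0 and pot3 below 0.045 m and z of stone0 in the frame of pot3 below 0.045 m)) and ((horizontal distance between stone1 and pot0 below 0.045 m and z of stone1 in the frame of pot0 below 0.045 m) or (horizontal distance between stone1 and pot1 below 0.045 m and z of stone1 in the frame of pot1 below 0.045 m) or (horizontal distance between stone1 and pot2 below 0.045 m and z of stone1 in the frame of pot2 below 0.045 m) or (horizontal distance between stone1 and pot3 below 0.045 m and z of stone1 in the frame of pot3 below 0.045 m)) and ((horizontal distance between stone2 and pot0 below 0.045 m and z of stone2 in the frame of pot0 below 0.045 m) or (horizontal distance between stone2 and pot1 below 0.045 m and z of stone2 in the frame of pot1 below 0.045 m) or (horizontal distance between stone2 and pot2 below 0.045 m and z of stone2 in the frame of pot2 below 0.045 m) or (horizontal distance between stone2 and pot3 below 0.045 m and z of stone2 in the frame of pot3 below 0.045 m)) and ((horizontal distance between stone3 and pot0 below 0.045 m and z of stone3 in the frame of pot0 below 0.045 m) or (horizontal distance between stone3 and pot1 below 0.045 m and z of stone3 in the frame of pot1 below 0.045 m) or (horizontal distance between stone3 and pot2 below 0.045 m and z of stone3 in the frame of pot2 below 0.045 m) or (horizontal distance between stone3 and pot3 below 0.045 m and z of stone3 in the frame of pot3 below 0.045 m)) and horizontal distance between stone0 and stone1 above 0.07 m and horizontal distance between each of stone0, stone1 and stone2 above 0.07 m and horizontal distance between each of stone0, stone1, stone2 and stone3 above 0.07 m and x of spent in the frame of tray between -0.066 and 0.066 m and y of spent in the frame of tray between -0.056 and 0.056 m and height (world z) of spent below 0.04 m and contact force between the fingers and stone0 below 0.05 N and contact force between the fingers and stone1 below 0.05 N and contact force between the fingers and stone2 below 0.05 N and contact force between the fingers and stone3 below 0.05 N and contact force between the fingers and spent below 0.05 N), for 0.2 s.
2. then the round key is pressed, the others being up (value of joint key_round above 0.004 m and value of joint each of key_square, key_bar below 0.0015 m), for 0.02 s.
3. then the square key is pressed, the others being up (value of joint key_square above 0.004 m and value of joint each of key_round, key_bar below 0.0015 m), for 0.02 s.
4. then the bar key is pressed, the others being up (value of joint key_bar above 0.004 m and value of joint each of key_round, key_square below 0.0015 m), for 0.02 s.
At the end, for the whole second after the job is handed in: Every new stone lies at rest on the floor of a pot of its own (centre within 45 mm of the pot's axis and less than 45 mm above the pot's origin), the finished stone lies inside the tray, nothing is held and all three keys are up again (within 1.5 mm) (all of step 1 and linear speed of each of stone0, stone1, stone2, stone3, spent below 0.02 m/s and value of joint each of key_round, key_square, key_bar below 0.0015 m); the robot touches nothing.
It fails at once if a stone is knocked or pressed hard on a pot's porcelain floor (over 30 N) (contact force between any of stone0, stone1, stone2, stone3, spent and pot0_pad above 30 N or contact force between any of stone0, stone1, stone2, stone3, spent and pot1_pad above 30 N or contact force between any of stone0, stone1, stone2, stone3, spent and pot2_pad above 30 N or contact force between any of stone0, stone1, stone2, stone3, spent and pot3_pad above 30 N).
It fails at once if a new stone falls inside a pot (faster than 0.35 m/s while still 7 to 40 mm above the floor) ((horizontal distance between stone0 and pot0 below 0.036 m and z of stone0 in the frame of pot0 between 0.036 and 0.07 m and linear speed of stone0 above 0.35 m/s) or (horizontal distance between stone0 and pot1 below 0.036 m and z of stone0 in the frame of pot1 between 0.036 and 0.07 m and linear speed of stone0 above 0.35 m/s) or (horizontal distance between stone0 and pot2 below 0.036 m and z of stone0 in the frame of pot2 between 0.036 and 0.07 m and linear speed of stone0 above 0.35 m/s) or (horizontal distance between stone0 and pot3 below 0.036 m and z of stone0 in the frame of pot3 between 0.036 and 0.07 m and linear speed of stone0 above 0.35 m/s) or (horizontal distance between stone1 and pot0 below 0.036 m and z of stone1 in the frame of pot0 between 0.036 and 0.07 m and linear speed of stone1 above 0.35 m/s) or (horizontal distance between stone1 and pot1 below 0.036 m and z of stone1 in the frame of pot1 between 0.036 and 0.07 m and linear speed of stone1 above 0.35 m/s) or (horizontal distance between stone1 and pot2 below 0.036 m and z of stone1 in the frame of pot2 between 0.036 and 0.07 m and linear speed of stone1 above 0.35 m/s) or (horizontal distance between stone1 and pot3 below 0.036 m and z of stone1 in the frame of pot3 between 0.036 and 0.07 m and linear speed of stone1 above 0.35 m/s) or (horizontal distance between stone2 and pot0 below 0.036 m and z of stone2 in the frame of pot0 between 0.036 and 0.07 m and linear speed of stone2 above 0.35 m/s) or (horizontal distance between stone2 and pot1 below 0.036 m and z of stone2 in the frame of pot1 between 0.036 and 0.07 m and linear speed of stone2 above 0.35 m/s) or (horizontal distance between stone2 and pot2 below 0.036 m and z of stone2 in the frame of pot2 between 0.036 and 0.07 m and linear speed of stone2 above 0.35 m/s) or (horizontal distance between stone2 and pot3 below 0.036 m and z of stone2 in the frame of pot3 between 0.036 and 0.07 m and linear speed of stone2 above 0.35 m/s) or (horizontal distance between stone3 and pot0 below 0.036 m and z of stone3 in the frame of pot0 between 0.036 and 0.07 m and linear speed of stone3 above 0.35 m/s) or (horizontal distance between stone3 and pot1 below 0.036 m and z of stone3 in the frame of pot1 between 0.036 and 0.07 m and linear speed of stone3 above 0.35 m/s) or (horizontal distance between stone3 and pot2 below 0.036 m and z of stone3 in the frame of pot2 between 0.036 and 0.07 m and linear speed of stone3 above 0.35 m/s) or (horizontal distance between stone3 and pot3 below 0.036 m and z of stone3 in the frame of pot3 between 0.036 and 0.07 m and linear speed of stone3 above 0.35 m/s)).
It fails at once if two keys are pressed at once (value of joint each of key_round, key_square above 0.004 m or value of joint each of key_square, key_bar above 0.004 m or value of joint each of key_round, key_bar above 0.004 m).
It fails at once if a key is pressed before the finished stone is in the tray and every new stone in its pot (value of joint any of key_round, key_square, key_bar above 0.004 m and not (((horizontal distance between stone0 and pot0 below 0.045 m and z of stone0 in the frame of pot0 below 0.045 m) or (horizontal distance between stone0 and pot1 below 0.045 m and z of stone0 in the frame of pot1 below 0.045 m) or (horizontal distance between stone0 and pot2 below 0.045 m and z of stone0 in the frame of pot2 below 0.045 m) or (horizontal distance between stone0 and pot3 below 0.045 m and z of stone0 in the frame of pot3 below 0.045 m)) and ((horizontal distance between stone1 and pot0 below 0.045 m and z of stone1 in the frame of pot0 below 0.045 m) or (horizontal distance between stone1 and pot1 below 0.045 m and z of stone1 in the frame of pot1 below 0.045 m) or (horizontal distance between stone1 and pot2 below 0.045 m and z of stone1 in the frame of pot2 below 0.045 m) or (horizontal distance between stone1 and pot3 below 0.045 m and z of stone1 in the frame of pot3 below 0.045 m)) and ((horizontal distance between stone2 and pot0 below 0.045 m and z of stone2 in the frame of pot0 below 0.045 m) or (horizontal distance between stone2 and pot1 below 0.045 m and z of stone2 in the frame of pot1 below 0.045 m) or (horizontal distance between stone2 and pot2 below 0.045 m and z of stone2 in the frame of pot2 below 0.045 m) or (horizontal distance between stone2 and pot3 below 0.045 m and z of stone2 in the frame of pot3 below 0.045 m)) and ((horizontal distance between stone3 and pot0 below 0.045 m and z of stone3 in the frame of pot0 below 0.045 m) or (horizontal distance between stone3 and pot1 below 0.045 m and z of stone3 in the frame of pot1 below 0.045 m) or (horizontal distance between stone3 and pot2 below 0.045 m and z of stone3 in the frame of pot2 below 0.045 m) or (horizontal distance between stone3 and pot3 below 0.045 m and z of stone3 in the frame of pot3 below 0.045 m)) and horizontal distance between stone0 and stone1 above 0.07 m and horizontal distance between each of stone0, stone1 and stone2 above 0.07 m and horizontal distance between each of stone0, stone1, stone2 and stone3 above 0.07 m and (x of spent in the frame of tray between -0.066 and 0.066 m and y of spent in the frame of tray between -0.056 and 0.056 m and height (world z) of spent below 0.04 m))).
It fails at once if the jar, the beaker or the carton is moved more than 40 mm or tipped (distance of any of reagent, beaker, carton from where it was at the start of the episode above 0.04 m or angle between any of reagent, beaker, carton's own z axis and vertical above 0.5 rad).
Of stone0, stone1, stone2, stone3 only 2 to 4 are there at a start; the rules pass over those that are not, and their reading is None.
At some moment in a run one of stone0, stone1, stone2, stone3 may be knocked a few centimetres aside while the robot is not near it.
It also fails if it takes over 210 s, if anything falls off the work surface, if the arm or the gripper's body presses on something with over 40 N, if the wrist force passes 120 N, or if a joint passes its speed limit or range.

## Working session

There is one attempt and no reset: what is moved stays moved. The work goes in short steps, Python scripts to look and compute and a tool call to move; the robot and the scene stay as the last step left them, time stands still between calls to the robot, and variables do not carry over. Pictures are saved under pics/ and viewed, and the job is handed in when it is done.

Besides the shell and the picture viewer there is one more tool, called after "Call:" as name(argument=value, ...), one argument or row to a line, values as JSON. carry_out: Moves the arm, as the interface text tells. Its arguments: {"type":"object","properties":{"xyz":{"type":"array","items":{"type":"array","items":{"type":"number","minimum":-1,"maximum":1}}},"rot":{"type":"array","items":{"type":"array","items":{"type":"number","minimum":-1,"maximum":1}}},"hand":{"type":"array","items":{"type":"number"}}},"required":["xyz","rot","hand"]}

```bash
mkdir -p pics; python3 - <<'E'
from station import manip
import cv2,numpy as np
for n in("scene","top"):
    p,d=manip.grab_frame(n); cv2.imwrite(f"pics/{n}0.png",p[:,:,::-1]); np.save(f"pics/{n}0.npy",d)
    print(n,manip.camera_info(n))
print(manip.get_state())
E
```

```text
scene {'vfov': 52.280675785874664, 'cx': 317.88223559447806, 'cy': 234.8609742188452, 'cam_to_world': array([[ 0.41401602,  0.49828652, -0.76177508,  1.67988305],
       [ 0.9102662 , -0.22891974,  0.34498   , -0.54280778],
       [-0.00248647, -0.83624535, -0.54834982,  0.88040682],
       [ 0.        ,  0.        ,  0.        ,  1.        ]])}
top {'vfov': 43.20376518220674, 'cx': 324.1668200769739, 'cy': 226.13133448541117, 'cam_to_world': array([[-0.01026735, -0.97516746,  0.22123065,  0.30440934],
       [-0.99993422,  0.00888175, -0.00725705, -0.04053911],
       [ 0.00511192, -0.22129061, -0.97519451,  1.42428702],
       [ 0.        ,  0.        ,  0.        ,  1.        ]])}
{'time_s': 0.1, 'joints': array([ 1.16360694e+00,  1.31117667e-01,  1.48918850e+00,  1.44809692e-05,
        1.52297957e+00, -8.54010664e-02]), 'qvel': array([-3.09954415e-04, -7.97077108e-04, -1.81610337e-03, -1.79334919e-03,
       -5.77639480e-05,  2.99802139e-04]), 'joint_torque': array([ 1.57632483e-03, -5.61335385e+01, -4.93097484e+01,  7.70475925e-02,
        2.90867529e-02, -1.05502261e-04]), 'tool_pos': array([0.18953952, 0.56876357, 0.23666323]), 'tool_rot': array([-5.03218454e-01, -3.10059468e+00,  2.57334479e-03]), 'ft_force': array([-0.95040479,  0.21679527,  1.54637674]), 'moment': array([ 0.03944851, -0.01494047,  0.01365265]), 'width': 0.09295536274854801}
```

View pics/scene0.png

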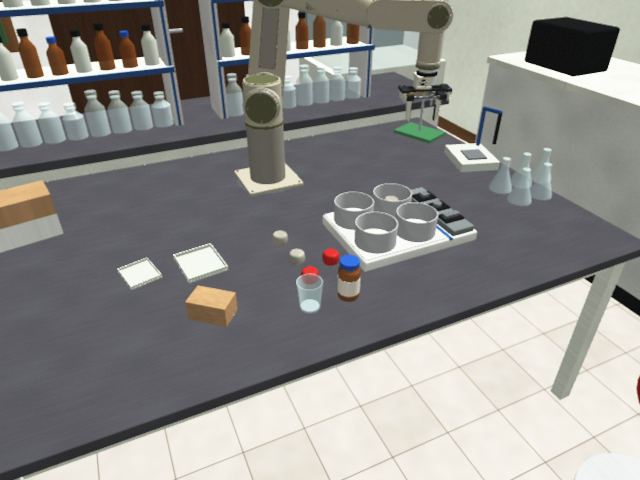

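View pics/top0.png

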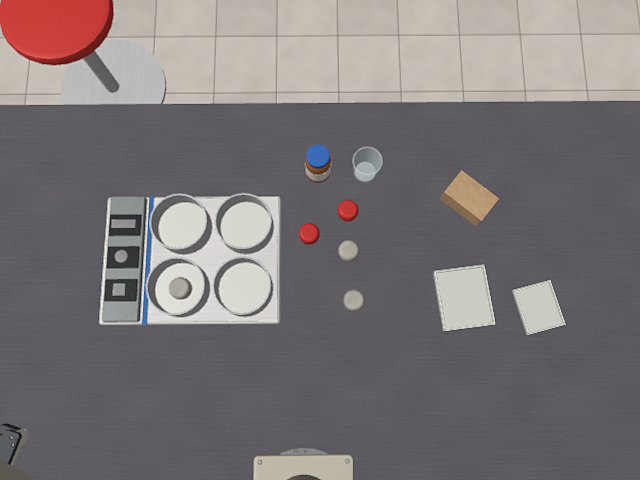

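The top picture shows two grey stones at (348,250) and (353,300), and the spent stone in a pot at (180,288). Red look-alikes are at (309,234) and (347,210). The large tray is at (464,298). The keys are bar (125,224), round (121,256) and square (119,290). Next I measure these.

```bash
cat > h.py <<'E'
from station import manip
import cv2,numpy as np
from scipy.spatial.transform import Rotation as R
def cam(n):
    c=manip.camera_info(n); return c,240/np.tan(np.radians(c['vfov']/2)),c['cam_to_world']
def ptz(n,u,v,z):  # intersect ray with plane z
    c,f,T=cam(n); r=T[:3,:3]@np.array([(u-c['cx'])/f,(v-c['cy'])/f,1]); o=T[:3,3]
    return o+r*(z-o[2])/r[2]
def cloud(n,d):
    c,f,T=cam(n); v,u=np.mgrid[:480,:640]
    P=np.stack([(u-c['cx'])/f*d,(v-c['cy'])/f*d,d],-1)@T[:3,:3].T+T[:3,3]
    P[d==0]=np.nan; return P
def tri(a,b):
    A=[];B=[]
    for n,(u,v) in (("scene",a),("top",b)):
        c,f,T=cam(n); r=T[:3,:3]@np.array([(u-c['cx'])/f,(v-c['cy'])/f,1]); r/=np.linalg.norm(r)
        M=np.eye(3)-np.outer(r,r); A.append(M);B.append(M@T[:3,3])
    X=np.linalg.solve(A[0]+A[1],B[0]+B[1]); return X,[np.linalg.norm(M@X-b) for M,b in zip(A,B)]
def st():
    s=manip.get_state(); print('t',round(s['time_s'],2),'p',s['tool_pos'].round(4),'r',s['tool_rot'].round(3),'F',s['ft_force'].round(1),'w',round(s['width'],4),'j',s['joints'].round(2)); return s
def goto(p,yaw=None):
    """numbers: shift in tool axes/0.15, turn/120deg; yaw = desired direction angle of tool y-axis (mod pi) in world, tool down"""
    s=st(); Rm=R.from_rotvec(s['tool_rot']).as_matrix()
    d=Rm.T@(np.array(p)-s['tool_pos'])/0.15
    y=Rm[:,1]; cy=np.arctan2(y[1],y[0]); 
    if yaw is None: yaw=cy
    yaw=cy+(yaw-cy+np.pi/2)%np.pi-np.pi/2
    Y=np.array([np.cos(yaw),np.sin(yaw),0]);Z=np.array([0,0,-1.]);G=np.stack([np.cross(Y,Z),Y,Z],1)
    rv=R.from_matrix(Rm.T@G).as_rotvec()/np.radians(120)
    print('cur yaw',np.degrees(cy).round(1),'xyz',d.round(4),'rot',rv.round(4),'rows>=',round(np.linalg.norm(d)*150/41.7,1),round(np.linalg.norm(rv)*120/7.16,1))
E
python3 - <<'E'
from h import *
for n in("scene","top"):
    P=cloud(n,np.load(f"pics/{n}0.npy"))
    p,_=manip.grab_frame(n)
    for t in("stone0","pot0","key_round_top","key_square_top","key_bar_top","tray","spent","shaker"):
        for o in manip.cut_out(n,t):
            if o['conf']<.3: continue
            m=o['mask']; q=P[m]; q=q[~np.isnan(q[:,0])]; v,u=np.nonzero(m)
            zt=np.percentile(q[:,2],90); top=q[q[:,2]>zt-.004]
            print(n,t,round(o['conf'],2),'uv',u.mean().round(1),v.mean().round(1),'bb',o['bbox'],'top z',zt.round(4),'mean',q.mean(0).round(4),'rng',((np.percentile(top,2,0)+np.percentile(top,98,0))/2).round(4), p[m].mean(0).round())
E
```

```text
scene stone0 0.56 uv 296.2 256.3 bb [289.9, 246.4, 17.1, 17.1] top z 0.039 mean [ 0.576  -0.1141  0.0289] rng [ 0.5673 -0.113   0.0385] [154. 152. 140.]
scene stone0 0.56 uv 329.6 256.3 bb [322.7, 247.5, 17.1, 18.6] top z 0.039 mean [ 0.6175 -0.0236  0.0287] rng [ 0.6098 -0.0181  0.0383] [171.  44.  43.]
scene stone0 0.54 uv 436.4 203.2 bb [429.0, 199.9, 10.6, 7.2] top z 0.0787 mean [0.5508 0.4017 0.0752] rng [0.5495 0.4038 0.0774] [114. 120. 121.]
scene stone0 0.51 uv 279.3 237.6 bb [271.9, 230.7, 13.9, 15.7] top z 0.0391 mean [ 0.4599 -0.1239  0.0283] rng [ 0.451  -0.1214  0.0381] [153. 151. 139.]
scene stone0 0.42 uv 309.2 269.8 bb [302.5, 263.3, 15.2, 11.7] top z 0.0396 mean [ 0.6629 -0.1095  0.0375] rng [ 0.6635 -0.1105  0.0388] [224.  60.  58.]
scene pot0 0.91 uv 375.2 231.6 bb [352.4, 211.0, 47.8, 45.7] top z 0.1079 mean [0.6225 0.1259 0.0797] rng [0.62   0.1266 0.1087] [137. 139. 137.]
scene pot0 0.85 uv 350.2 207.7 bb [333.9, 191.2, 38.6, 38.5] top z 0.1084 mean [0.4663 0.1227 0.0817] rng [0.4775 0.1259 0.1092] [133. 135. 134.]
scene pot0 0.83 uv 389.6 197.4 bb [371.3, 183.9
[... 4796 characters left out ...]
 [303.9, 143.5, 27.0, 39.7] top z 0.1222 mean [ 0.7534 -0.0368  0.0949] rng [ 0.7639 -0.0379  0.1219] [ 84. 100. 133.]
top tray 0.32 uv 180.7 223.9 bb [147.9, 193.3, 65.2, 64.7] top z 0.1071 mean [0.6212 0.279  0.0651] rng [0.6166 0.2739 0.1097] [176. 175. 171.]
top spent 0.94 uv 180.5 288.1 bb [170.6, 279.2, 19.2, 17.6] top z 0.0901 mean [0.4706 0.2687 0.0849] rng [0.472  0.2712 0.0897] [152. 148. 139.]
top shaker 0.8 uv 184.5 268.3 bb [101.1, 194.7, 177.3, 129.1] top z 0.0588 mean [0.5225 0.2704 0.0435] rng [0.5446 0.406  0.0603] [178. 180. 181.]
top shaker 0.67 uv 243.1 286.6 bb [210.1, 256.3, 64.4, 57.9] top z 0.1052 mean [0.4757 0.1335 0.0611] rng [0.4719 0.13   0.1086] [191. 190. 185.]
```

```bash
python3 - <<'E'
from h import *
goto([.4745,.269,.20],np.pi/2)
P=cloud("top",np.load("pics/top0.npy"))
for u in (104,108,112,116,122,128,134,140,146): print(u,P[256,u].round(3),P[240,u].round(3))
import math
m=P[:,:,2]
# tray orientation
for n in("top",):
    o=[o for o in manip.cut_out(n,"tray") if 440<o['bbox'][0]+30<500][0]
    c=cv2.findContours(o['mask'].astype('uint8'),0,2)[0][0]; print(cv2.minAreaRect(c))
E
```

```text
t 1.0 p [0.1897 0.5692 0.2376] r [-0.503 -3.101  0.   ] F [-0.4 -0.7 -0.4] w 0.0934 j [ 1.16  0.13  1.49  0.    1.52 -0.09]
cur yaw 71.6 xyz [-2.434  -1.2981  0.2509] rot [-0.     -0.     -0.1537] rows>= 10.0 2.6
104 [0.553 0.461 0.033] [0.598 0.475 0.002]
108 [0.549 0.443 0.059] [0.587 0.446 0.056]
112 [0.548 0.432 0.064] [0.586 0.437 0.057]
116 [0.545 0.418 0.077] [0.586 0.428 0.057]
122 [0.545 0.405 0.077] [0.586 0.414 0.058]
128 [0.545 0.392 0.076] [0.586 0.401 0.056]
134 [0.547 0.382 0.066] [0.586 0.387 0.055]
140 [0.548 0.37  0.059] [0.585 0.371 0.061]
146 [0.552 0.363 0.035] [0.59  0.366 0.034]
((463.8442077636719, 297.65850830078125), (64.53243255615234, 53.13364791870117), 79.50852966308594)
```

Call:
carry_out(
  xyz=[
    [-0.95,-0.5,0.1],
    [-0.95,-0.5,0.1],
    [-0.95,-0.5,0.1],
    [-0.95,-0.5,0.1],
    [-0.95,-0.5,0.1],
    [-0.95,-0.5,0.1],
  ],
  rot=[
    [0,0,-0.15],
    [0,0,-0.15],
    [0,0,-0.15],
    [0,0,-0.15],
    [0,0,-0.15],
    [0,0,-0.15],
  ],
  hand=[0.6,0.6,0.6,0.6,0.6,0.6],
)

```text
time_s: 1.55
tool_pos: [0.3026, 0.4516, 0.2226]
tool_rot: [-0.019, -3.141, 0.0]
ft_force: [0.2, 1.3, 0.9]
width: 0.0742
```

```bash
python3 -c "
from h import *
goto([.4745,.269,.18],np.pi/2)"
```

```text
t 1.55 p [0.3026 0.4516 0.2226] r [-0.019 -3.141  0.   ] F [0.2 1.3 0.9] w 0.0742 j [ 0.89 -0.01  1.67  0.    1.49 -0.67]
cur yaw 89.3 xyz [-1.1605 -1.2038  0.2838] rot [-0.     -0.     -0.0057] rows>= 6.1 0.1
```

Call:
carry_out(
  xyz=[
    [-0.9,-0.93,0.2],
    [-0.9,-0.93,0.2],
    [-0.9,-0.93,0.2],
    [-0.9,-0.93,0.2],
    [-0.9,-0.93,0.2],
    [-0.9,-0.93,0.2],
  ],
  rot=[
    [0,0,0],
    [0,0,0],
    [0,0,0],
    [0,0,0],
    [0,0,0],
    [0,0,0],
  ],
  hand=[0.5,0.5,0.5,0.5,0.5,0.5],
)

```text
time_s: 2.05
tool_pos: [0.4383, 0.3077, 0.1917]
tool_rot: [0.024, 3.141, -0.003]
ft_force: [-0.7, -0.0, -0.1]
width: 0.0699
```

```bash
python3 -c "
from h import *
goto([.4745,.269,.15],np.pi/2)
for n in('top','scene'):
  p,d=manip.grab_frame(n); cv2.imwrite('pics/%s1.png'%n,p[:,:,::-1])"
```

```text
t 2.05 p [0.4383 0.3077 0.1917] r [ 2.400e-02  3.141e+00 -3.000e-03] F [-0.7 -0.  -0.1] w 0.0699 j [ 0.52 -0.02  1.73 -0.    1.43 -1.04]
cur yaw 89.1 xyz [-0.2455 -0.2539  0.2782] rot [-0.0009  0.     -0.0072] rows>= 1.6 0.1
```

Call:
carry_out(
  xyz=[
    [-0.24,-0.25,0.1],
    [-0.245,-0.25,0.2],
    [-0.245,-0.254,0.28],
    [-0.245,-0.254,0.28],
    [-0.245,-0.254,0.28],
  ],
  rot=[
    [0,0,-0.007],
    [0,0,-0.007],
    [0,0,-0.007],
    [0,0,-0.007],
    [0,0,-0.007],
  ],
  hand=[0.5,0.5,0.5,0.5,0.5],
)

```text
time_s: 2.57
tool_pos: [0.4704, 0.2739, 0.1499]
tool_rot: [0.004, -3.139, -0.0]
ft_force: [0.5, -0.4, 0.1]
width: 0.0698
```

```bash
python3 -c "
from h import *
goto([.4745,.269,.075],np.pi/2)
p,d=manip.grab_frame('scene'); cv2.imwrite('pics/s2.png',cv2.resize(p[130:290,300:500,::-1],(800,640))[:600])
p,d=manip.grab_frame('top'); cv2.imwrite('pics/t2.png',cv2.resize(p[180:340,90:290,::-1],(800,640))[:600])"
```

```text
t 2.57 p [0.4704 0.2739 0.1499] r [ 0.004 -3.139 -0.   ] F [ 0.5 -0.4  0.1] w 0.0698 j [ 0.43  0.04  1.74  0.    1.36 -1.14]
cur yaw 90.1 xyz [-0.0291 -0.0327  0.499 ] rot [ 0.0001 -0.0014  0.0012] rows>= 1.8 0.0
```

View pics/s2.png

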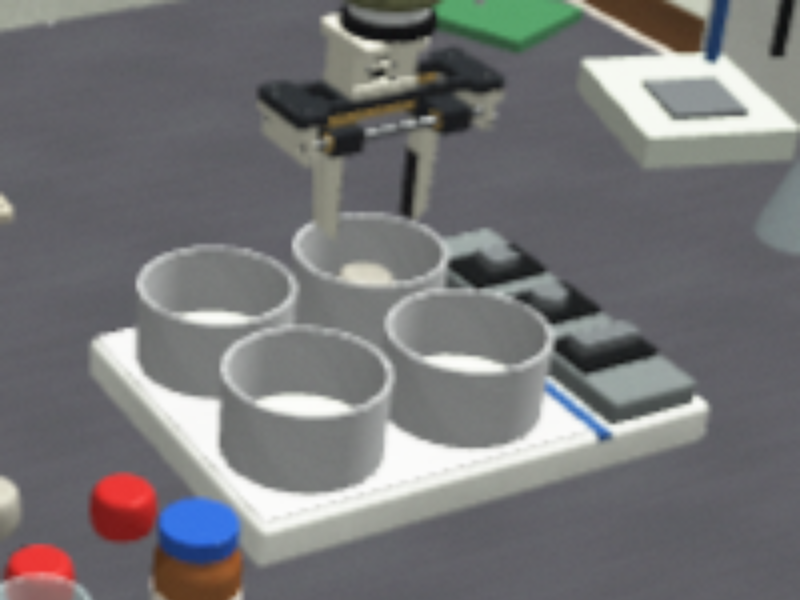

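View pics/t2.png

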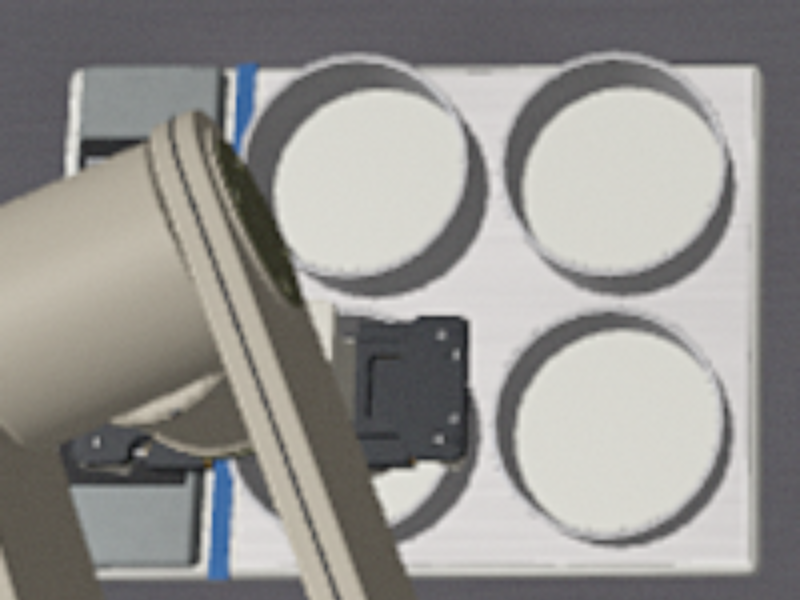

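The fingers straddle the pot mouth around (365,270) in the scene crop. I lower with the last few mm of xy correction.

Call:
carry_out(
  xyz=[
    [-0.029,-0.033,0.0],
    [-0.029,-0.033,0.05],
    [-0.029,-0.033,0.12],
    [-0.029,-0.033,0.19],
    [-0.029,-0.033,0.26],
    [-0.029,-0.033,0.33],
    [-0.029,-0.033,0.4],
    [-0.029,-0.033,0.45],
    [-0.029,-0.033,0.48],
    [-0.029,-0.033,0.49],
    [-0.029,-0.033,0.49],
  ],
  rot=[
    [0,0,0],
    [0,0,0],
    [0,0,0],
    [0,0,0],
    [0,0,0],
    [0,0,0],
    [0,0,0],
    [0,0,0],
    [0,0,0],
    [0,0,0],
    [0,0,0],
  ],
  hand=[0.5,0.5,0.5,0.5,0.5,0.5,0.5,0.5,0.5,0.5,0.5],
)

```text
time_s: 3.58
tool_pos: [0.4757, 0.2691, 0.0775]
tool_rot: [0.005, -3.141, -0.002]
ft_force: [0.1, 0.3, -1.3]
width: 0.0697
```

Call:
carry_out(
  xyz=[
    [0,0,0.01],
    [0,0,0.02],
    [0,0,0.02],
    [0,0,0.02],
    [0,0,0.02],
    [0,0,0.02],
    [0,0,0.02],
    [0,0,0.02],
    [0,0,0.02],
  ],
  rot=[
    [0,0,0],
    [0,0,0],
    [0,0,0],
    [0,0,0],
    [0,0,0],
    [0,0,0],
    [0,0,0],
    [0,0,0],
    [0,0,0],
  ],
  hand=[0.5,0.5,0.2,0,-0.2,-0.3,-0.5,-0.5,-0.5],
)

```text
time_s: 4.33
tool_pos: [0.4759, 0.2694, 0.0748]
tool_rot: [0.005, -3.141, -0.002]
ft_force: [-0.8, 1.3, 2.3]
width: 0.0489
```

Call:
carry_out(
  xyz=[
    [0,0,-0.03],
    [0,0,-0.1],
    [0,0,-0.2],
    [0,0,-0.35],
    [0,0,-0.5],
    [0,0,-0.65],
    [0,0,-0.8],
    [0,0,-0.8],
  ],
  rot=[
    [0,0,0],
    [0,0,0],
    [0,0,0],
    [0,0,0],
    [0,0,0],
    [0,0,0],
    [0,0,0],
    [0,0,0],
  ],
  hand=[-0.6,-0.6,-0.6,-0.6,-0.6,-0.6,-0.6,-0.6],
)

```text
time_s: 5.0
tool_pos: [0.4784, 0.2702, 0.2012]
tool_rot: [-0.004, 3.134, 0.007]
ft_force: [0.6, -0.2, -1.0]
width: 0.0495
```

```bash
python3 -c "
from h import *
goto([.453,-.377,.15],np.pi/2)
p,d=manip.grab_frame('scene'); cv2.imwrite('pics/s3.png',p[:,:,::-1])
p,d=manip.grab_frame('top'); cv2.imwrite('pics/t3.png',p[:,:,::-1])"
```

```text
t 5.0 p [0.4784 0.2702 0.2012] r [-0.004  3.134  0.007] F [ 0.6 -0.2 -1. ] w 0.0495 j [ 0.42  0.01  1.69  0.    1.44 -1.15]
cur yaw 90.2 xyz [ 0.1842 -4.3154  0.32  ] rot [0.0022 0.0036 0.0014] rows>= 15.6 0.1
```

View pics/s3.png

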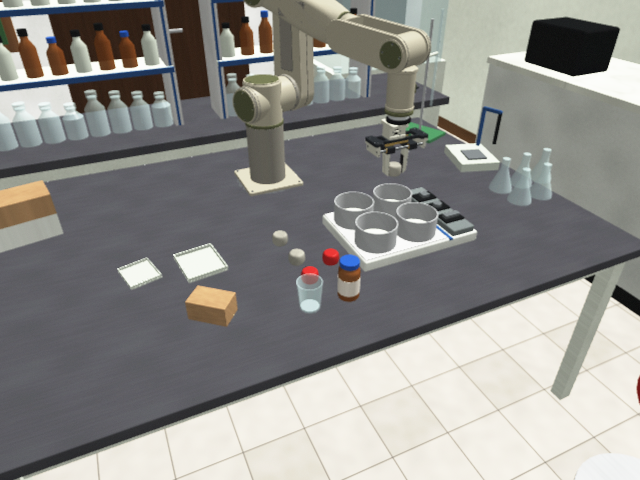

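The stone is held, at (396,168), and the pot is empty. I move along -y to the tray.

Call:
carry_out(
  xyz=[
    [0,-0.25,0],
    [0,-0.5,0],
    [0,-0.75,0],
    [0,-1,0],
    [0.04,-1,0],
  ],
  rot=[
    [0,0,0],
    [0,0,0],
    [0,0,0],
    [0,0,0],
    [0,0,0],
  ],
  hand=[-0.6,-0.6,-0.6,-0.6,-0.6],
)

```text
time_s: 5.52
tool_pos: [0.4704, 0.1136, 0.1936]
tool_rot: [-0.003, -3.141, 0.002]
ft_force: [-0.9, -0.2, -2.3]
width: 0.0488
```

Call:
carry_out(
  xyz=[
    [0,-0.25,0],
    [0,-0.5,0],
    [0,-0.75,0],
    [0,-1,0],
    [0.04,-1,0],
  ],
  rot=[
    [0,0,0],
    [0,0,0],
    [0,0,0],
    [0,0,0],
    [0,0,0],
  ],
  hand=[-0.6,-0.6,-0.6,-0.6,-0.6],
)

```text
time_s: 5.93
tool_pos: [0.4633, -0.0415, 0.1921]
tool_rot: [-0.01, -3.139, 0.005]
ft_force: [0.4, 0.1, -1.7]
width: 0.0485
```

Call:
carry_out(
  xyz=[
    [0,-0.25,0],
    [0,-0.5,0],
    [0,-0.75,0],
    [0,-1,0],
    [0.04,-1,0],
  ],
  rot=[
    [0,0,0],
    [0,0,0],
    [0,0,0],
    [0,0,0],
    [0,0,0],
  ],
  hand=[-0.6,-0.6,-0.6,-0.6,-0.6],
)

```text
time_s: 6.35
tool_pos: [0.4556, -0.196, 0.1911]
tool_rot: [-0.016, -3.137, 0.007]
ft_force: [0.9, 0.4, -2.2]
width: 0.0489
```

Call:
carry_out(
  xyz=[
    [0,-0.25,0],
    [0,-0.5,0],
    [0,-0.75,0],
    [0,-1,0],
    [0.04,-1,0],
  ],
  rot=[
    [0,0,0],
    [0,0,0],
    [0,0,0],
    [0,0,0],
    [0,0,0],
  ],
  hand=[-0.6,-0.6,-0.6,-0.6,-0.6],
)

```text
time_s: 6.77
tool_pos: [0.4471, -0.35, 0.1891]
tool_rot: [-0.021, -3.134, 0.007]
ft_force: [0.6, 0.5, -1.2]
width: 0.049
```

```bash
python3 -c "
from h import *
goto([.453,-.377,.06],np.pi/2)"
```

```text
t 6.77 p [ 0.4471 -0.35    0.1891] r [-0.021 -3.134  0.007] F [ 0.6  0.5 -1.2] w 0.049 j [-0.75  0.07  1.64 -0.01  1.43 -2.31]
cur yaw 89.2 xyz [-0.0481 -0.1758  0.861 ] rot [-0.0021 -0.0036 -0.0063] rows>= 3.2 0.1
```

Call:
carry_out(
  xyz=[
    [-0.04,-0.17,0.1],
    [-0.048,-0.176,0.3],
    [-0.048,-0.176,0.5],
    [-0.048,-0.176,0.7],
    [-0.048,-0.176,0.86],
    [-0.048,-0.176,0.94],
    [-0.048,-0.176,0.99],
    [-0.048,-0.176,1],
    [-0.048,-0.176,1],
  ],
  rot=[
    [0,0,-0.006],
    [0,0,-0.006],
    [0,0,-0.006],
    [0,0,-0.006],
    [0,0,-0.006],
    [0,0,-0.006],
    [0,0,-0.006],
    [0,0,-0.006],
    [0,0,-0.006],
  ],
  hand=[-0.6,-0.6,-0.6,-0.6,-0.6,-0.6,-0.6,-0.6,-0.6],
)

```text
time_s: 7.52
tool_pos: [0.4533, -0.377, 0.0396]
tool_rot: [-0.0, -3.134, 0.007]
ft_force: [0.7, 0.3, -0.8]
width: 0.0488
```

```bash
python3 -c "
from h import *
goto([.453,-.377,.030],np.pi/2)"
```

```text
t 7.52 p [ 0.4533 -0.377   0.0396] r [-0.    -3.134  0.007] F [ 0.7  0.3 -0.8] w 0.0488 j [-0.78  0.28  1.69 -0.01  1.17 -2.34]
cur yaw 90.0 xyz [0.0014 0.     0.0642] rot [-0.0022 -0.0035 -0.0001] rows>= 0.2 0.1
```

Call:
carry_out(
  xyz=[
    [0,0,0.02],
    [0,0,0.04],
    [0,0,0.055],
    [0,0,0.065],
    [0,0,0.068],
    [0,0,0.068],
  ],
  rot=[
    [0,0,0],
    [0,0,0],
    [0,0,0],
    [0,0,0],
    [0,0,0],
    [0,0,0],
  ],
  hand=[-0.6,-0.6,-0.6,-0.6,-0.6,-0.6],
)

```text
time_s: 8.02
tool_pos: [0.4531, -0.3769, 0.0294]
tool_rot: [-0.001, -3.134, 0.007]
ft_force: [-0.1, 0.0, -1.7]
width: 0.0491
```

Call:
carry_out(
  xyz=[
    [0,0,0],
    [0,0,0],
    [0,0,0],
    [0,0,0],
    [0,0,-0.05],
    [0,0,-0.25],
    [0,0,-0.5],
    [0,0.2,-0.75],
    [0,0.4,-0.75],
    [0,0.6,-0.75],
    [0,0.9,-0.75],
    [0,1,-0.75],
  ],
  rot=[
    [0,0,0],
    [0,0,0],
    [0,0,0],
    [0,0,0],
    [0,0,0],
    [0,0,0],
    [0,0,0],
    [0,0,0],
    [0,0,0],
    [0,0,0],
    [0,0,0],
    [0,0,0],
  ],
  hand=[0.15,0.25,0.3,0.3,0.3,0.3,0.3,0.4,0.5,0.6,0.6,0.6],
)

```text
time_s: 9.02
tool_pos: [0.454, -0.2231, 0.1421]
tool_rot: [0.001, -3.135, 0.006]
ft_force: [-0.7, -0.5, -0.9]
width: 0.0746
```

```bash
python3 -c "
from h import *
for n in('top','scene'):
  p,d=manip.grab_frame(n); cv2.imwrite('pics/%s4.png'%n,p[:,:,::-1]); P=cloud(n,d)
  for o in manip.cut_out(n,'stone0'):
    if o['conf']<.3: continue
    q=P[o['mask']];q=q[~np.isnan(q[:,0])];zt=np.percentile(q[:,2],90); top=q[q[:,2]>zt-.004]
    print(n,o['bbox'],zt.round(4),((np.percentile(top,2,0)+np.percentile(top,98,0))/2).round(4),p[o['mask']].mean(0).round())
goto([.4487,-.1196,.026],np.pi/2)
goto([.5645,-.110,.026],np.pi/2)"
```

```text
top [337.7, 240.0, 22.1, 23.4] 0.0404 [ 0.5613 -0.1077  0.0399] [150. 145. 137.]
top [299.2, 223.4, 17.8, 19.7] 0.0398 [ 0.6039 -0.0152  0.0398] [169.  49.  48.]
top [343.9, 288.0, 18.2, 23.2] 0.0401 [ 0.4459 -0.1168  0.0397] [147. 142. 135.]
top [340.0, 200.7, 19.1, 20.9] 0.0399 [ 0.6583 -0.1075  0.0395] [168.  49.  47.]
scene [321.0, 249.6, 17.8, 17.0] 0.0386 [ 0.6098 -0.0195  0.0377] [172.  45.  43.]
scene [302.1, 264.4, 13.6, 11.9] 0.0398 [ 0.662  -0.1104  0.0385] [223.  60.  58.]
scene [274.8, 232.0, 11.8, 12.6] 0.0387 [ 0.4514 -0.1206  0.0378] [152. 150. 138.]
scene [291.9, 249.9, 11.5, 12.3] 0.0388 [ 0.5669 -0.1116  0.0383] [153. 151. 139.]
t 9.22 p [ 0.4544 -0.2265  0.142 ] r [ 2.000e-03 -3.135e+00  9.000e-03] F [ 0.1 -0.5 -0.7] w 0.074 j [-0.56 -0.05  1.85 -0.01  1.34 -2.13]
cur yaw 90.1 xyz [0.0325 0.7174 0.7698] rot [-0.0027 -0.0031  0.0005] rows>= 3.8 0.1
t 9.22 p [ 0.4544 -0.2265  0.142 ] r [ 2.000e-03 -3.135e+00  9.000e-03] F [ 0.1 -0.5 -0.7] w 0.074 j [-0.56 -0.05  1.85 -0.01  1.34 -2.13]
cur yaw 90.1 xyz [-0.7396  0.7806  0.7645] rot [-0.0027 -0.0031  0.0005] rows>= 4.7 0.1
```

View pics/top4.png

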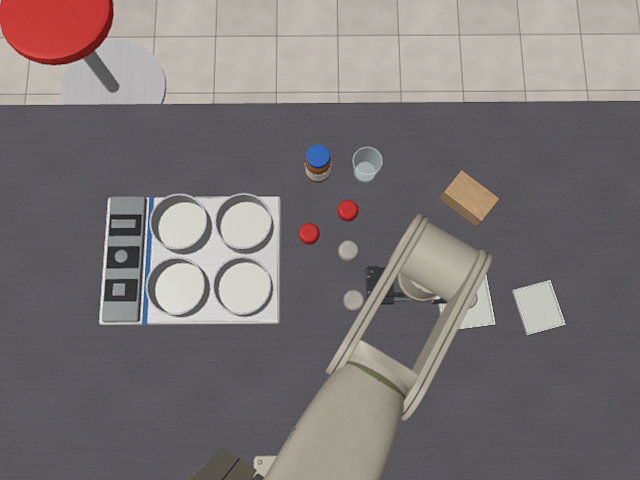

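View pics/scene4.png

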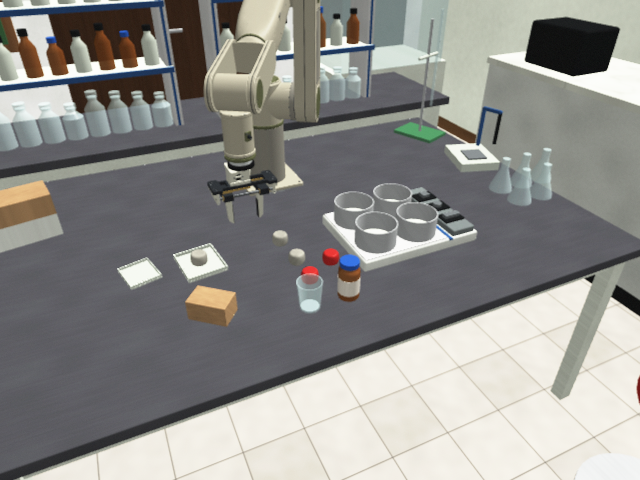

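The finished stone lies in the big tray (scene 199,257). Next is the near stone at scene (280,237).

Call:
carry_out(
  xyz=[
    [0.03,0.25,0.05],
    [0.032,0.5,0.1],
    [0.032,0.7,0.15],
    [0.032,0.717,0.2],
    [0.032,0.717,0.3],
    [0.032,0.717,0.4],
    [0.032,0.717,0.5],
    [0.032,0.717,0.6],
    [0.032,0.717,0.7],
    [0.032,0.717,0.76],
    [0.032,0.717,0.77],
    [0.032,0.717,0.77],
  ],
  rot=[
    [0,0,0],
    [0,0,0],
    [0,0,0],
    [0,0,0],
    [0,0,0],
    [0,0,0],
    [0,0,0],
    [0,0,0],
    [0,0,0],
    [0,0,0],
    [0,0,0],
    [0,0,0],
  ],
  hand=[0.7,0.7,0.7,0.7,0.7,0.7,0.7,0.7,0.7,0.7,0.7,0.7],
)

```text
time_s: 10.22
tool_pos: [0.4484, -0.1204, 0.0256]
tool_rot: [0.0, -3.134, 0.008]
ft_force: [0.2, -0.5, 0.0]
width: 0.0787
```

```bash
python3 -c "
from h import *
goto([.4487,-.1196,.026],np.pi/2)"
```

```text
t 10.22 p [ 0.4484 -0.1204  0.0256] r [ 0.    -3.134  0.008] F [ 0.2 -0.5  0. ] w 0.0787 j [-0.37 -0.01  2.04 -0.01  1.11 -1.93]
cur yaw 90.0 xyz [-0.0017  0.005  -0.0027] rot [-0.0025 -0.0037  0.    ] rows>= 0.0 0.1
```

Call:
carry_out(
  xyz=[
    [0,0,0],
    [0,0,0],
    [0,0,0],
    [0,0,0],
    [0,0,0],
    [0,0,0],
    [0,0,0],
    [0,0,-0.05],
    [0,0,-0.2],
    [0,0,-0.45],
    [0,0,-0.7],
    [0,0,-1],
  ],
  rot=[
    [0,0,0],
    [0,0,0],
    [0,0,0],
    [0,0,0],
    [0,0,0],
    [0,0,0],
    [0,0,0],
    [0,0,0],
    [0,0,0],
    [0,0,0],
    [0,0,0],
    [0,0,0],
  ],
  hand=[0.4,0.1,-0.1,-0.3,-0.6,-0.6,-0.6,-0.6,-0.6,-0.6,-0.6,-0.6],
)

```text
time_s: 11.22
tool_pos: [0.4481, -0.1192, 0.1727]
tool_rot: [0.0, -3.131, 0.007]
ft_force: [1.1, -0.2, -1.9]
width: 0.0487
```

```bash
python3 -c "
from h import *
goto([.475,.1285,.20],np.pi/2)"
```

```text
t 11.22 p [ 0.4481 -0.1192  0.1727] r [ 0.    -3.131  0.007] F [ 1.1 -0.2 -1.9] w 0.0487 j [-0.36 -0.2   1.93 -0.01  1.42 -1.93]
cur yaw 90.0 xyz [-0.1776  1.6505 -0.1913] rot [-0.0022 -0.0051  0.    ] rows>= 6.0 0.1
```

Call:
carry_out(
  xyz=[
    [-0.02,0.15,-0.05],
    [-0.05,0.35,-0.1],
    [-0.07,0.6,-0.15],
    [-0.08,0.8,-0.15],
    [-0.09,0.83,-0.15],
    [-0.09,0.83,-0.15],
  ],
  rot=[
    [0,-0.005,0],
    [0,-0.005,0],
    [0,-0.005,0],
    [0,-0.005,0],
    [0,-0.005,0],
    [0,-0.005,0],
  ],
  hand=[-0.6,-0.6,-0.6,-0.6,-0.6,-0.6],
)

```text
time_s: 11.72
tool_pos: [0.4617, 0.0069, 0.1946]
tool_rot: [0.005, -3.141, 0.008]
ft_force: [-0.5, 0.7, -1.8]
width: 0.0484
```

Call:
carry_out(
  xyz=[
    [-0.02,0.15,0],
    [-0.05,0.35,0],
    [-0.07,0.6,0],
    [-0.08,0.8,0],
    [-0.09,0.83,0],
    [-0.09,0.83,0],
    [-0.09,0.83,0],
  ],
  rot=[
    [0,0,0],
    [0,0,0],
    [0,0,0],
    [0,0,0],
    [0,0,0],
    [0,0,0],
    [0,0,0],
  ],
  hand=[-0.6,-0.6,-0.6,-0.6,-0.6,-0.6,-0.6],
)

```text
time_s: 12.3
tool_pos: [0.4747, 0.1301, 0.1936]
tool_rot: [0.006, -3.141, 0.01]
ft_force: [-0.1, -0.7, -2.0]
width: 0.0486
```

```bash
python3 -c "
from h import *
goto([.475,.1285,.085],np.pi/2)"
```

```text
t 12.3 p [0.4747 0.1301 0.1936] r [ 0.006 -3.141  0.01 ] F [-0.1 -0.7 -2. ] w 0.0486 j [ 0.17 -0.14  1.84 -0.01  1.45 -1.41]
cur yaw 90.2 xyz [-0.003  -0.0065  0.7243] rot [-0.0029 -0.0005  0.0017] rows>= 2.6 0.1
```

Call:
carry_out(
  xyz=[
    [0,-0.006,0.08],
    [0,-0.006,0.18],
    [0,-0.006,0.28],
    [0,-0.006,0.36],
    [0,-0.006,0.44],
    [0,-0.006,0.52],
    [0,-0.006,0.59],
    [0,-0.006,0.65],
    [0,-0.006,0.69],
    [0,-0.006,0.72],
    [0,-0.006,0.72],
    [0,-0.006,0.72],
  ],
  rot=[
    [-0.003,0,0],
    [-0.003,0,0],
    [-0.003,0,0],
    [-0.003,0,0],
    [-0.003,0,0],
    [-0.003,0,0],
    [-0.003,0,0],
    [-0.003,0,0],
    [-0.003,0,0],
    [-0.003,0,0],
    [-0.003,0,0],
    [-0.003,0,0],
  ],
  hand=[-0.6,-0.6,-0.6,-0.6,-0.6,-0.6,-0.6,-0.6,-0.6,-0.6,-0.6,-0.6],
)

```text
time_s: 13.3
tool_pos: [0.4747, 0.1287, 0.0858]
tool_rot: [0.006, -3.141, -0.0]
ft_force: [0.2, 0.1, -0.6]
width: 0.0488
```

Call:
carry_out(
  xyz=[
    [0,0,0.015],
    [0,0,0.03],
    [0,0,0.042],
    [0,0,0.05],
    [0,0,0.056],
    [0,0,0.06],
    [0,0,0.06],
  ],
  rot=[
    [0,0,0],
    [0,0,0],
    [0,0,0],
    [0,0,0],
    [0,0,0],
    [0,0,0],
    [0,0,0],
  ],
  hand=[-0.6,-0.6,-0.6,-0.6,-0.6,-0.6,-0.6],
)

```text
time_s: 13.88
tool_pos: [0.4746, 0.1287, 0.0766]
tool_rot: [0.006, -3.14, -0.0]
ft_force: [-1.1, 0.4, -1.8]
width: 0.0487
```

Call:
carry_out(
  xyz=[
    [0,0,0.002],
    [0,0,0.004],
    [0,0,0.005],
    [0,0,0.005],
    [0,0,0.005],
  ],
  rot=[
    [0,0,0],
    [0,0,0],
    [0,0,0],
    [0,0,0],
    [0,0,0],
  ],
  hand=[-0.6,-0.6,-0.6,-0.6,-0.6],
)

```text
time_s: 14.3
tool_pos: [0.4747, 0.1287, 0.0762]
tool_rot: [0.006, -3.141, -0.0]
ft_force: [-2.8, -0.6, 4.1]
width: 0.0487
```

```bash
python3 -c "
from h import *
for i in range(3): st(); manip.grab_frame('scene')"
```

```text
t 14.3 p [0.4747 0.1287 0.0762] r [ 0.006 -3.141 -0.   ] F [-2.8 -0.6  4.1] w 0.0487 j [ 0.16 -0.02  1.95  0.    1.21 -1.41]
t 14.35 p [0.4748 0.1287 0.0762] r [ 0.006 -3.141 -0.   ] F [-2.3 -0.9  4. ] w 0.0491 j [ 0.16 -0.02  1.95  0.    1.21 -1.41]
t 14.4 p [0.4748 0.1287 0.0763] r [ 0.006 -3.141 -0.   ] F [-2.3 -0.3  4.3] w 0.049 j [ 0.16 -0.02  1.95  0.    1.21 -1.41]
```

Light contact: about 4–6 N up. I release and lift.

Call:
carry_out(
  xyz=[
    [0,0,0],
    [0,0,0],
    [0,0,0],
    [0,0,0],
    [0,0,-0.03],
    [0,0,-0.1],
    [0,0,-0.25],
    [0,0,-0.45],
    [0,0,-0.7],
    [0,0,-0.7],
  ],
  rot=[
    [0,0,0],
    [0,0,0],
    [0,0,0],
    [0,0,0],
    [0,0,0],
    [0,0,0],
    [0,0,0],
    [0,0,0],
    [0,0,0],
    [0,0,0],
  ],
  hand=[0.15,0.3,0.35,0.35,0.4,0.4,0.4,0.4,0.5,0.7],
)

```text
time_s: 15.28
tool_pos: [0.4789, 0.1294, 0.1903]
tool_rot: [-0.006, 3.131, 0.003]
ft_force: [1.2, -0.0, 1.1]
width: 0.0727
```

```bash
python3 -c "
from h import *
for n in('top','scene'):
  p,d=manip.grab_frame(n); cv2.imwrite('pics/%s5.png'%n,p[:,:,::-1]); P=cloud(n,d)
  for o in manip.cut_out(n,'stone0'):
    if o['conf']<.3: continue
    q=P[o['mask']];q=q[~np.isnan(q[:,0])];zt=np.percentile(q[:,2],90); top=q[q[:,2]>zt-.004]
    print(n,o['bbox'],zt.round(4),((np.percentile(top,2,0)+np.percentile(top,98,0))/2).round(4),p[o['mask']].mean(0).round())
goto([.5645,-.110,.180],np.pi/2)"
```

```text
top [335.5, 239.4, 22.8, 24.9] 0.0398 [ 0.5621 -0.1081  0.0395] [161. 157. 148.]
top [296.2, 221.8, 22.9, 22.4] 0.0396 [ 0.6032 -0.0163  0.0393] [169.  55.  54.]
top [339.3, 197.8, 21.8, 23.2] 0.0396 [ 0.66   -0.1075  0.0393] [181.  52.  50.]
scene [290.7, 247.4, 16.0, 15.1] 0.0392 [ 0.5673 -0.1109  0.0385] [152. 150. 138.]
scene [322.3, 246.4, 14.9, 20.5] 0.0389 [ 0.6092 -0.0196  0.0383] [177.  43.  41.]
scene [301.2, 267.0, 11.7, 9.7] 0.041 [ 0.6935 -0.1227  0.0618] [217.  66.  65.]
t 15.48 p [0.4746 0.1286 0.1811] r [ 0.006 -3.141 -0.   ] F [-0.  -1.3 -0.6] w 0.0787 j [ 0.16 -0.13  1.85  0.    1.42 -1.41]
cur yaw 90.2 xyz [-0.5932 -1.5931  0.0067] rot [ 0.0001 -0.0005  0.0018] rows>= 6.1 0.0
```

View pics/scene5.png

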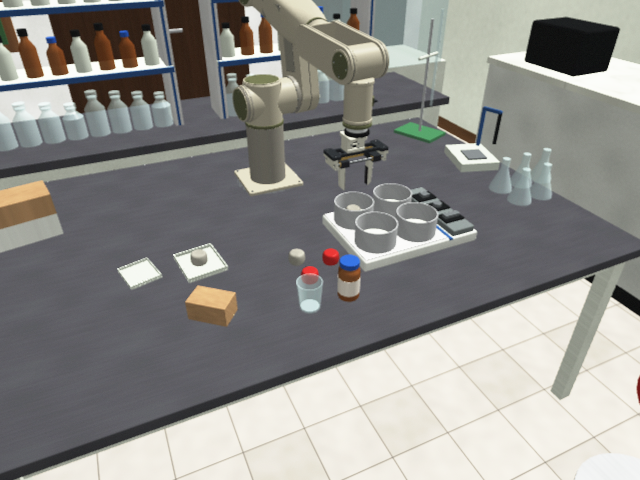

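The first new stone sits in its pot (354,208), and the second is unmoved at (297,256).

Call:
carry_out(
  xyz=[
    [-0.08,-0.2,0],
    [-0.16,-0.4,0],
    [-0.23,-0.65,0],
    [-0.29,-0.8,0],
    [-0.29,-0.8,0],
    [-0.29,-0.8,0],
  ],
  rot=[
    [0,0,0],
    [0,0,0],
    [0,0,0],
    [0,0,0],
    [0,0,0],
    [0,0,0],
  ],
  hand=[0.7,0.7,0.7,0.7,0.7,0.7],
)

```text
time_s: 15.98
tool_pos: [0.5178, 0.0079, 0.1795]
tool_rot: [0.002, -3.138, -0.001]
ft_force: [-0.2, -0.2, 0.2]
width: 0.0793
```

Call:
carry_out(
  xyz=[
    [-0.08,-0.2,0],
    [-0.16,-0.4,0],
    [-0.23,-0.65,0],
    [-0.3,-0.8,0],
    [-0.3,-0.8,0.1],
    [-0.3,-0.8,0.2],
    [-0.3,-0.8,0.2],
  ],
  rot=[
    [0,0,0],
    [0,0,0],
    [0,0,0],
    [0,0,0],
    [0,0,0],
    [0,0,0],
    [0,0,0],
  ],
  hand=[0.7,0.7,0.7,0.7,0.7,0.7,0.7],
)

```text
time_s: 16.57
tool_pos: [0.5602, -0.1105, 0.1448]
tool_rot: [0.002, -3.131, -0.005]
ft_force: [-0.9, 0.1, -0.5]
width: 0.0788
```

```bash
python3 -c "
from h import *
goto([.5645,-.110,.026],np.pi/2)
n='scene'
p,d=manip.grab_frame(n); cv2.imwrite('pics/%s6.png'%n,cv2.resize(p[180:330,220:420,::-1],(800,600)))"
```

```text
t 16.57 p [ 0.5602 -0.1105  0.1448] r [ 2.000e-03 -3.131e+00 -5.000e-03] F [-0.9  0.1 -0.5] w 0.0788 j [-0.28  0.13  1.67 -0.    1.36 -1.86]
cur yaw 90.1 xyz [-3.680e-02  6.000e-04  7.916e-01] rot [ 0.0015 -0.0051  0.0006] rows>= 2.9 0.1
```

View pics/scene6.png

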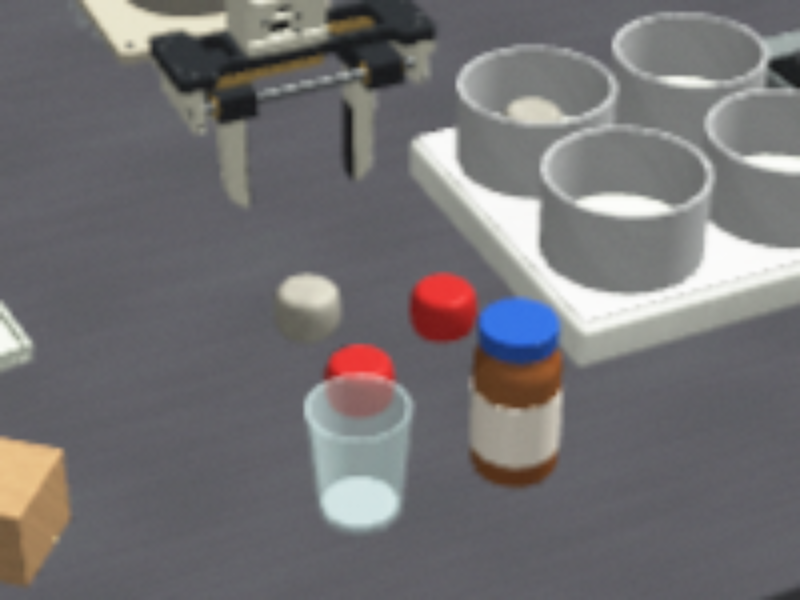

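The fingers stand over the stone (crop 308,307), clear of the red ones. I go down.

Call:
carry_out(
  xyz=[
    [-0.032,0,0.1],
    [-0.032,0,0.2],
    [-0.032,0,0.32],
    [-0.032,0,0.44],
    [-0.032,0,0.56],
    [-0.032,0,0.66],
    [-0.032,0,0.74],
    [-0.032,0,0.78],
    [-0.032,0,0.79],
    [-0.032,0,0.79],
  ],
  rot=[
    [0,-0.005,0],
    [0,-0.005,0],
    [0,-0.005,0],
    [0,-0.005,0],
    [0,-0.005,0],
    [0,-0.005,0],
    [0,-0.005,0],
    [0,-0.005,0],
    [0,-0.005,0],
    [0,-0.005,0],
  ],
  hand=[0.7,0.7,0.7,0.7,0.7,0.7,0.7,0.7,0.7,0.7],
)

```text
time_s: 17.45
tool_pos: [0.5646, -0.1096, 0.0281]
tool_rot: [-0.004, 3.141, 0.004]
ft_force: [0.4, -0.6, -0.5]
width: 0.0793
```

Call:
carry_out(
  xyz=[
    [0,0,0],
    [0,0,0],
    [0,0,0],
    [0,0,0],
    [0,0,0],
    [0,0,0],
    [0,0,0],
  ],
  rot=[
    [0,0,0],
    [0,0,0],
    [0,0,0],
    [0,0,0],
    [0,0,0],
    [0,0,0],
    [0,0,0],
  ],
  hand=[0.4,0.1,-0.1,-0.3,-0.6,-0.6,-0.6],
)

```text
time_s: 18.03
tool_pos: [0.5649, -0.1095, 0.0286]
tool_rot: [-0.004, 3.14, 0.005]
ft_force: [-1.2, 1.8, 3.9]
width: 0.049
```

Call:
carry_out(
  xyz=[
    [0,0,-0.04],
    [0,0,-0.15],
    [0,0,-0.35],
    [0,0,-0.6],
    [0,0,-0.85],
    [0,0,-1],
    [0,0,-1],
  ],
  rot=[
    [0,0,0],
    [0,0,0],
    [0,0,0],
    [0,0,0],
    [0,0,0],
    [0,0,0],
    [0,0,0],
  ],
  hand=[-0.6,-0.6,-0.6,-0.6,-0.6,-0.6,-0.6],
)

```text
time_s: 18.62
tool_pos: [0.5679, -0.1112, 0.186]
tool_rot: [-0.004, 3.13, -0.001]
ft_force: [0.8, 0.7, -0.6]
width: 0.0487
```

```bash
python3 -c "
from h import *
goto([.618,.128,.195],np.pi/2)"
```

```text
t 18.62 p [ 0.5679 -0.1112  0.186 ] r [-4.00e-03  3.13e+00 -1.00e-03] F [ 0.8  0.7 -0.6] w 0.0487 j [-0.28  0.09  1.62  0.    1.41 -1.86]
cur yaw 90.1 xyz [-0.3383  1.5936 -0.0569] rot [-0.0002  0.0055  0.0011] rows>= 5.9 0.1
```

Call:
carry_out(
  xyz=[
    [-0.04,0.2,-0.05],
    [-0.08,0.4,-0.08],
    [-0.13,0.6,-0.1],
    [-0.17,0.8,-0.1],
    [-0.17,0.8,-0.1],
  ],
  rot=[
    [0,0.005,0],
    [0,0.005,0],
    [0,0.005,0],
    [0,0.005,0],
    [0,0.005,0],
  ],
  hand=[-0.6,-0.6,-0.6,-0.6,-0.6],
)

```text
time_s: 19.03
tool_pos: [0.593, 0.0138, 0.2004]
tool_rot: [-0.009, 3.141, 0.003]
ft_force: [0.3, -0.5, -2.3]
width: 0.0486
```

Call:
carry_out(
  xyz=[
    [-0.04,0.2,0],
    [-0.08,0.4,0],
    [-0.13,0.6,0],
    [-0.17,0.8,0],
    [-0.17,0.8,0],
    [-0.17,0.8,0],
    [-0.17,0.8,0],
  ],
  rot=[
    [0,0,0],
    [0,0,0],
    [0,0,0],
    [0,0,0],
    [0,0,0],
    [0,0,0],
    [0,0,0],
  ],
  hand=[-0.6,-0.6,-0.6,-0.6,-0.6,-0.6,-0.6],
)

```text
time_s: 19.62
tool_pos: [0.6173, 0.1333, 0.1995]
tool_rot: [0.01, -3.14, -0.001]
ft_force: [0.1, -0.8, -1.3]
width: 0.0487
```

```bash
python3 -c "
from h import *
goto([.618,.128,.088],np.pi/2)
n='scene'
p,d=manip.grab_frame(n); cv2.imwrite('pics/%s7.png'%n,cv2.resize(p[130:280,280:480,::-1],(800,600)))"
```

```text
t 19.62 p [0.6173 0.1333 0.1995] r [ 1.00e-02 -3.14e+00 -1.00e-03] F [ 0.1 -0.8 -1.3] w 0.0487 j [ 0.13  0.23  1.44  0.    1.47 -1.45]
cur yaw 90.4 xyz [-0.0057 -0.0358  0.7431] rot [ 0.0004 -0.0007  0.0029] rows>= 2.7 0.1
```

View pics/scene7.png

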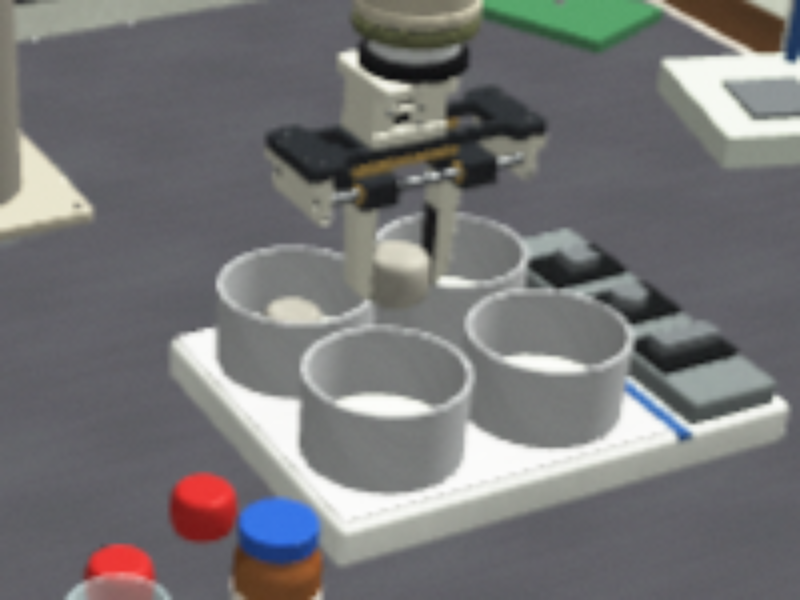

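The stone (crop 400,275) is held upright above the front pot. I lower it.

Call:
carry_out(
  xyz=[
    [-0.005,-0.035,0.08],
    [-0.005,-0.035,0.18],
    [-0.005,-0.035,0.28],
    [-0.005,-0.035,0.36],
    [-0.005,-0.035,0.44],
    [-0.005,-0.035,0.52],
    [-0.005,-0.035,0.59],
    [-0.005,-0.035,0.65],
    [-0.005,-0.035,0.69],
    [-0.005,-0.035,0.72],
    [-0.005,-0.035,0.74],
    [-0.005,-0.035,0.74],
  ],
  rot=[
    [0,0,0],
    [0,0,0],
    [0,0,0],
    [0,0,0],
    [0,0,0],
    [0,0,0],
    [0,0,0],
    [0,0,0],
    [0,0,0],
    [0,0,0],
    [0,0,0],
    [0,0,0],
  ],
  hand=[-0.6,-0.6,-0.6,-0.6,-0.6,-0.6,-0.6,-0.6,-0.6,-0.6,-0.6,-0.6],
)

```text
time_s: 20.67
tool_pos: [0.6179, 0.1278, 0.0883]
tool_rot: [0.009, -3.14, -0.002]
ft_force: [0.4, -0.4, -1.5]
width: 0.049
```

Call:
carry_out(
  xyz=[
    [0,0,0.014],
    [0,0,0.027],
    [0,0,0.038],
    [0,0,0.046],
    [0,0,0.051],
    [0,0,0.053],
    [0,0,0.053],
  ],
  rot=[
    [0,0,0],
    [0,0,0],
    [0,0,0],
    [0,0,0],
    [0,0,0],
    [0,0,0],
    [0,0,0],
  ],
  hand=[-0.6,-0.6,-0.6,-0.6,-0.6,-0.6,-0.6],
)

```text
time_s: 21.25
tool_pos: [0.6179, 0.1278, 0.0803]
tool_rot: [0.009, -3.14, -0.002]
ft_force: [0.6, 0.1, -1.2]
width: 0.0489
```

Call:
carry_out(
  xyz=[
    [0,0,0.002],
    [0,0,0.003],
    [0,0,0.004],
    [0,0,0.004],
  ],
  rot=[
    [0,0,0],
    [0,0,0],
    [0,0,0],
    [0,0,0],
  ],
  hand=[-0.6,-0.6,-0.6,-0.6],
)

```text
time_s: 21.58
tool_pos: [0.6179, 0.1278, 0.0797]
tool_rot: [0.008, -3.14, -0.002]
ft_force: [-0.2, -0.3, -0.6]
width: 0.0488
```

Call:
carry_out(
  xyz=[
    [0,0,0.002],
    [0,0,0.004],
    [0,0,0.004],
    [0,0,0.004],
  ],
  rot=[
    [0,0,0],
    [0,0,0],
    [0,0,0],
    [0,0,0],
  ],
  hand=[-0.6,-0.6,-0.6,-0.6],
)

```text
time_s: 21.92
tool_pos: [0.6178, 0.1278, 0.0791]
tool_rot: [0.009, -3.14, -0.002]
ft_force: [0.2, -0.4, -2.2]
width: 0.0488
```

Call:
carry_out(
  xyz=[
    [0,0,0.002],
    [0,0,0.003],
    [0,0,0.003],
    [0,0,0.003],
  ],
  rot=[
    [0,0,0],
    [0,0,0],
    [0,0,0],
    [0,0,0],
  ],
  hand=[-0.6,-0.6,-0.6,-0.6],
)

```text
time_s: 22.25
tool_pos: [0.6179, 0.1278, 0.0787]
tool_rot: [0.009, -3.14, -0.002]
ft_force: [0.1, -1.0, -1.2]
width: 0.0488
```

Call:
carry_out(
  xyz=[
    [0,0,0.002],
    [0,0,0.003],
    [0,0,0.003],
    [0,0,0.003],
  ],
  rot=[
    [0,0,0],
    [0,0,0],
    [0,0,0],
    [0,0,0],
  ],
  hand=[-0.6,-0.6,-0.6,-0.6],
)

```text
time_s: 22.58
tool_pos: [0.6179, 0.1278, 0.0786]
tool_rot: [0.008, -3.14, -0.002]
ft_force: [-2.8, -0.1, 4.4]
width: 0.0493
```

Contact at about 6 N. I release and lift.

Call:
carry_out(
  xyz=[
    [0,0,0],
    [0,0,0],
    [0,0,0],
    [0,0,0],
    [0,0,-0.03],
    [0,0,-0.1],
    [0,0,-0.25],
    [0,0,-0.45],
    [0,0,-0.7],
    [0,0,-0.9],
    [0,0,-0.9],
  ],
  rot=[
    [0,0,0],
    [0,0,0],
    [0,0,0],
    [0,0,0],
    [0,0,0],
    [0,0,0],
    [0,0,0],
    [0,0,0],
    [0,0,0],
    [0,0,0],
    [0,0,0],
  ],
  hand=[0.15,0.3,0.35,0.35,0.4,0.4,0.4,0.4,0.4,0,-1],
)

```text
time_s: 23.5
tool_pos: [0.622, 0.1282, 0.2238]
tool_rot: [-0.009, 3.13, 0.004]
ft_force: [0.2, -0.9, 2.1]
width: 0.0557
```

```bash
python3 -c "
from h import *
for n in('top','scene'):
  p,d=manip.grab_frame(n); cv2.imwrite('pics/%s8.png'%n,p[:,:,::-1]); P=cloud(n,d)
  for t in ('stone0','spent','key_round_top','key_square_top','key_bar_top'):
   for o in manip.cut_out(n,t):
    if o['conf']<.3: continue
    q=P[o['mask']];q=q[~np.isnan(q[:,0])];zt=np.percentile(q[:,2],90); top=q[q[:,2]>zt-.004]
    print(n,t,round(o['conf'],2),o['bbox'],zt.round(4),((np.percentile(top,2,0)+np.percentile(top,98,0))/2).round(4),p[o['mask']].mean(0).round())
goto([.545,.405,.12],np.pi/2)"
```

```text
top stone0 0.79 [298.1, 224.1, 22.4, 18.4] 0.0399 [ 0.604  -0.0143  0.0392] [165.  52.  50.]
top stone0 0.55 [339.5, 202.5, 21.0, 18.1] 0.0402 [ 0.6589 -0.1079  0.0401] [173.  50.  48.]
top stone0 0.4 [235.0, 217.2, 6.6, 20.2] 0.0893 [0.6104 0.1419 0.0886] [170. 165. 156.]
top spent 0.75 [454.4, 288.5, 21.6, 21.8] 0.0435 [ 0.4491 -0.3752  0.0431] [159. 154. 146.]
top key_round_top 0.47 [117.1, 249.5, 10.5, 13.5] 0.0787 [0.5446 0.4062 0.0778] [128. 130. 131.]
top key_square_top 0.45 [113.5, 288.1, 12.5, 9.9] 0.0796 [0.4698 0.4067 0.0789] [133. 134. 136.]
top key_square_top 0.34 [353.1, 147.1, 32.3, 37.8] 0.0831 [ 0.7619 -0.1528  0.0845] [138. 146. 147.]
top key_bar_top 0.6 [112.8, 220.6, 24.0, 8.5] 0.0789 [0.6194 0.4066 0.0784] [123. 125. 126.]
scene stone0 0.65 [367.0, 226.1, 15.6, 5.5] 0.09 [0.6191 0.1211 0.0899] [206. 204. 188.]
scene stone0 0.58 [301.9, 265.2, 12.9, 8.8] 0.04 [ 0.6629 -0.1116  0.0388] [222.  60.  58.]
scene stone0 0.5 [321.8, 248.0, 18.5, 20.8] 0.0388 [ 0.6088 -0.0182  0.0384] [171.  45.  44.]
scene stone0 0.32 [443.9, 209.4, 15.7, 7.3] 0.0797 [0.627  0.4027 0.0781] [112. 117. 118.]
scene spent 0.58 [189.5, 252.1, 17.1, 12.2] 0.043 [ 0.4529 -0.3809  0.0421] [166. 164. 150.]
scene key_round_top 0.55 [431.0, 199.7, 7.3, 8.4] 0.0793 [0.5496 0.3987 0.078 ] [120. 125. 126.]
scene key_bar_top 0.66 [443.3, 211.5, 17.0, 8.4] 0.0792 [0.6248 0.402  0.0779] [112. 117. 118.]
scene key_bar_top 0.37 [369.7, 227.8, 14.4, 4.0] 0.0902 [0.6213 0.1228 0.0902] [214. 211. 195.]
t 24.1 p [0.6178 0.1276 0.213 ] r [ 8.000e-03 -3.139e+00 -1.000e-03] F [0.6 0.5 0.3] w 0.0081 j [ 0.12  0.23  1.43  0.    1.49 -1.45]
cur yaw 90.3 xyz [0.4741 1.8515 0.6226] rot [ 0.0004 -0.0012  0.0026] rows>= 7.2 0.0
```

View pics/scene8.png

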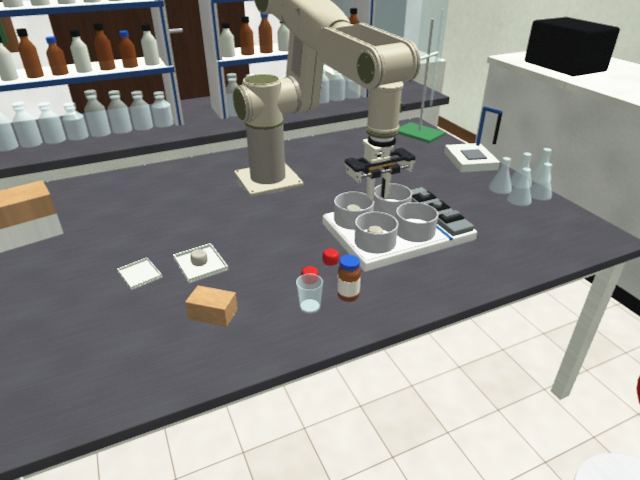

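View pics/top8.png

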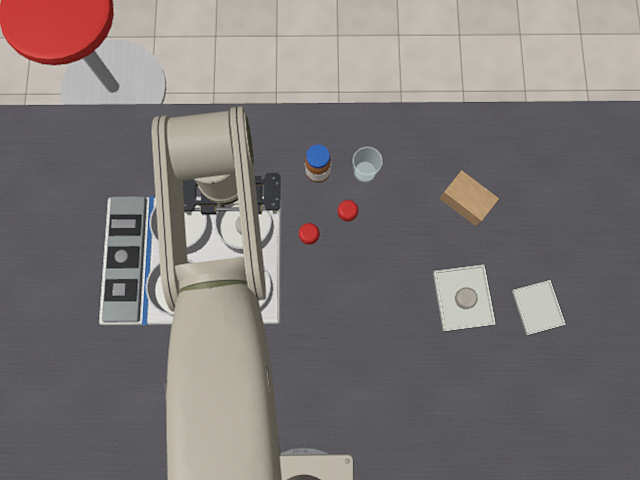

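Both new stones are in pots (scene 354,208 and 375,230), the spent stone is in the tray, and no grey stone is left on the bench. Next the keys, starting with the round one at about (.5465,.404).

Call:
carry_out(
  xyz=[
    [0.06,0.23,0],
    [0.12,0.46,0],
    [0.18,0.7,0],
    [0.23,0.92,0],
    [0.23,0.92,0],
  ],
  rot=[
    [0,0,0],
    [0,0,0],
    [0,0,0],
    [0,0,0],
    [0,0,0],
  ],
  hand=[-1,-1,-1,-1,-1],
)

```text
time_s: 24.52
tool_pos: [0.5805, 0.2711, 0.2131]
tool_rot: [0.016, -3.138, -0.005]
ft_force: [-0.2, 0.5, 0.5]
width: 0.0009
```

Call:
carry_out(
  xyz=[
    [0.06,0.23,0],
    [0.12,0.46,0],
    [0.18,0.7,0.1],
    [0.23,0.92,0.3],
    [0.23,0.92,0.5],
    [0.23,0.92,0.55],
    [0.23,0.92,0.55],
  ],
  rot=[
    [0,0,0],
    [0,0,0],
    [0,0,0],
    [0,0,0],
    [0,0,0],
    [0,0,0],
    [0,0,0],
  ],
  hand=[-1,-1,-1,-1,-1,-1,-1],
)

```text
time_s: 25.1
tool_pos: [0.542, 0.4074, 0.1267]
tool_rot: [0.017, -3.132, 0.002]
ft_force: [0.2, -0.7, -0.8]
width: 0.0007
```

```bash
python3 -c "
from h import *
goto([.5465,.404,.10],np.pi/2)
n='scene'
p,d=manip.grab_frame(n); cv2.imwrite('pics/%s9.png'%n,cv2.resize(p[130:280,330:530,::-1],(800,600)))"
```

```text
t 25.1 p [0.542  0.4074 0.1267] r [ 1.700e-02 -3.132e+00  2.000e-03] F [ 0.2 -0.7 -0.8] w 0.0007 j [ 0.57  0.42  1.36  0.    1.38 -1.02]
cur yaw 90.6 xyz [-0.0314 -0.0226  0.178 ] rot [-0.0006 -0.0046  0.0052] rows>= 0.7 0.1
```

View pics/scene9.png

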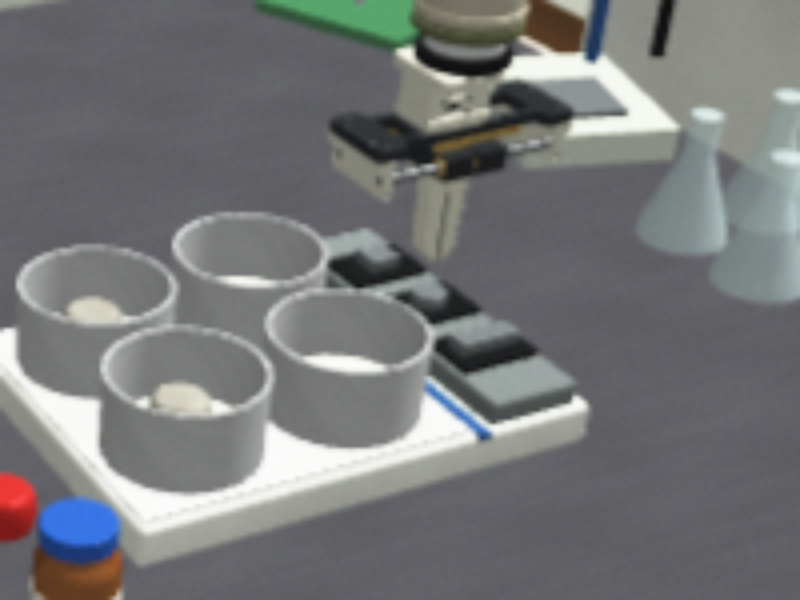

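Call:
carry_out(
  xyz=[
    [-0.031,-0.022,0.03],
    [-0.031,-0.022,0.08],
    [-0.031,-0.022,0.13],
    [-0.031,-0.022,0.17],
    [-0.031,-0.022,0.19],
    [-0.031,-0.022,0.19],
  ],
  rot=[
    [0,-0.004,0.005],
    [0,-0.004,0.005],
    [0,-0.004,0.005],
    [0,-0.004,0.005],
    [0,-0.004,0.005],
    [0,-0.004,0.005],
  ],
  hand=[-1,-1,-1,-1,-1,-1],
)

```text
time_s: 25.65
tool_pos: [0.5477, 0.4038, 0.1]
tool_rot: [0.002, 3.141, 0.0]
ft_force: [0.3, 0.1, -0.9]
width: 0.0006
```

Call:
carry_out(
  xyz=[
    [0,0,0.015],
    [0,0,0.03],
    [0,0,0.045],
    [0,0,0.058],
    [0,0,0.068],
    [0,0,0.07],
    [0,0,0.07],
  ],
  rot=[
    [0,0,0],
    [0,0,0],
    [0,0,0],
    [0,0,0],
    [0,0,0],
    [0,0,0],
    [0,0,0],
  ],
  hand=[-1,-1,-1,-1,-1,-1,-1],
)

```text
time_s: 26.23
tool_pos: [0.5478, 0.404, 0.0899]
tool_rot: [0.001, 3.141, 0.0]
ft_force: [-1.4, -1.2, 3.6]
width: 0.0005
```

```bash
python3 -c "
from h import *
for i in range(4): st(); manip.grab_frame('scene')"
```

```text
t 26.23 p [0.5478 0.404  0.0899] r [1.000e-03 3.141e+00 0.000e+00] F [-1.4 -1.2  3.6] w 0.0005 j [ 0.56  0.45  1.38 -0.    1.31 -1.01]
t 26.28 p [0.5479 0.404  0.09  ] r [2.000e-03 3.141e+00 0.000e+00] F [-0.7 -0.7  4.8] w 0.0002 j [ 0.56  0.45  1.38 -0.    1.31 -1.01]
t 26.33 p [0.5479 0.4039 0.09  ] r [2.000e-03 3.141e+00 0.000e+00] F [-1.3 -0.2  4.2] w 0.0006 j [ 0.56  0.45  1.38 -0.    1.31 -1.01]
t 26.38 p [0.5479 0.4039 0.0899] r [2.000e-03 3.141e+00 0.000e+00] F [-0.9 -1.1  4.4] w 0.0006 j [ 0.56  0.45  1.38 -0.    1.31 -1.01]
```

About 4.3 N implies ~5.2 mm of travel. I press 1 mm more to be certain, then release.

Call:
carry_out(
  xyz=[
    [0,0,0.003],
    [0,0,0.006],
    [0,0,0.008],
    [0,0,0.008],
  ],
  rot=[
    [0,0,0],
    [0,0,0],
    [0,0,0],
    [0,0,0],
  ],
  hand=[-1,-1,-1,-1],
)

```text
time_s: 26.77
tool_pos: [0.5479, 0.4039, 0.0893]
tool_rot: [0.002, 3.14, 0.0]
ft_force: [-2.2, -2.3, 7.9]
width: 0.0008
```

Call:
carry_out(
  xyz=[
    [0,0,-0.05],
    [0,0,-0.15],
    [0,0,-0.25],
    [0.15,0,-0.25],
    [0.3,0,-0.25],
    [0.45,0,-0.25],
    [0.5,0,-0.25],
    [0.5,0,-0.25],
  ],
  rot=[
    [0,0,0],
    [0,0,0],
    [0,0,0],
    [0,0,0],
    [0,0,0],
    [0,0,0],
    [0,0,0],
    [0,0,0],
  ],
  hand=[-1,-1,-1,-1,-1,-1,-1,-1],
)

```text
time_s: 27.43
tool_pos: [0.4718, 0.4046, 0.128]
tool_rot: [-0.001, 3.14, 0.002]
ft_force: [-0.5, -0.2, -0.5]
width: 0.0002
```

```bash
python3 -c "
from h import *
goto([.472,.404,.10],np.pi/2)
n='scene'
p,d=manip.grab_frame(n); cv2.imwrite('pics/%s10.png'%n,cv2.resize(p[130:280,330:530,::-1],(800,600)))
print(cloud(n,d)[203,436],cloud('top',manip.grab_frame('top')[1])[256,122])"
```

```text
t 27.43 p [0.4718 0.4046 0.128 ] r [-1.00e-03  3.14e+00  2.00e-03] F [-0.5 -0.2 -0.5] w 0.0002 j [ 0.63  0.26  1.55 -0.    1.33 -0.94]
cur yaw 90.0 xyz [-0.001  -0.004   0.1865] rot [0.0005 0.0008 0.0003] rows>= 0.7 0.0
[0.55374758 0.39762175 0.0783241 ] [0.54645007 0.40722996 0.07044212]
```

View pics/scene10.png

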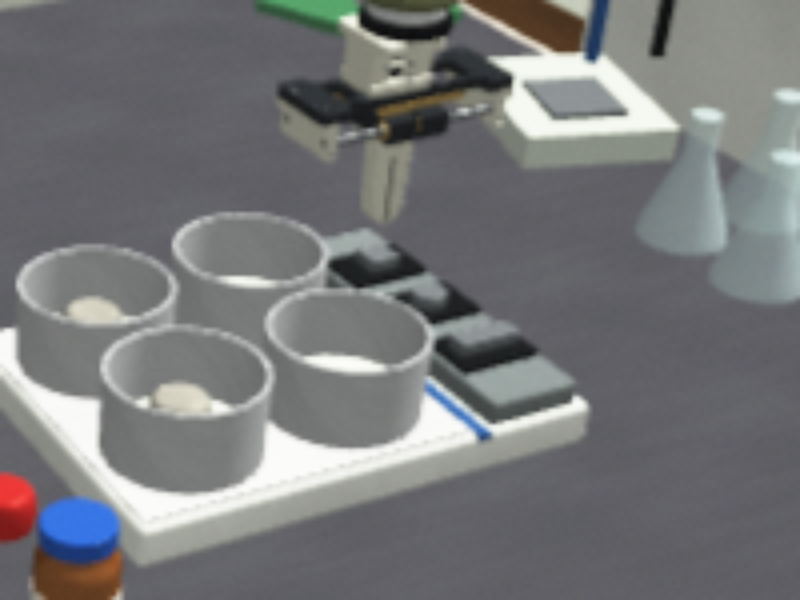

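The round key bottomed (8 N) and is up again. Next the square key.

Call:
carry_out(
  xyz=[
    [0,-0.004,0.04],
    [0,-0.004,0.1],
    [0,-0.004,0.15],
    [0,-0.004,0.18],
    [0,-0.004,0.187],
    [0,-0.004,0.187],
  ],
  rot=[
    [0,0,0],
    [0,0,0],
    [0,0,0],
    [0,0,0],
    [0,0,0],
    [0,0,0],
  ],
  hand=[-1,-1,-1,-1,-1,-1],
)

```text
time_s: 28.03
tool_pos: [0.4734, 0.4032, 0.0984]
tool_rot: [0.001, 3.14, -0.0]
ft_force: [0.4, -0.3, 0.2]
width: 0.0005
```

Call:
carry_out(
  xyz=[
    [0,0,0.015],
    [0,0,0.03],
    [0,0,0.045],
    [0,0,0.058],
    [0,0,0.068],
    [0,0,0.071],
    [0,0,0.071],
  ],
  rot=[
    [0,0,0],
    [0,0,0],
    [0,0,0],
    [0,0,0],
    [0,0,0],
    [0,0,0],
    [0,0,0],
  ],
  hand=[-1,-1,-1,-1,-1,-1,-1],
)

```text
time_s: 28.62
tool_pos: [0.4738, 0.4035, 0.0892]
tool_rot: [0.001, 3.14, 0.001]
ft_force: [-3.5, -3.7, 10.2]
width: 0.0003
```

Call:
carry_out(
  xyz=[
    [0,0,-0.05],
    [0,0,-0.15],
    [0,0,-0.25],
    [-0.2,0,-0.25],
    [-0.4,0,-0.25],
    [-0.6,0,-0.25],
    [-0.8,0,-0.25],
    [-0.98,0,-0.25],
    [-0.98,0,-0.25],
    [-0.98,0,-0.25],
  ],
  rot=[
    [0,0,0],
    [0,0,0],
    [0,0,0],
    [0,0,0],
    [0,0,0],
    [0,0,0],
    [0,0,0],
    [0,0,0],
    [0,0,0],
    [0,0,0],
  ],
  hand=[-1,-1,-1,-1,-1,-1,-1,-1,-1,-1],
)

```text
time_s: 29.45
tool_pos: [0.6215, 0.4026, 0.1259]
tool_rot: [0.003, 3.141, -0.0]
ft_force: [-0.4, 0.7, 0.8]
width: 0.0006
```

```bash
python3 -c "
from h import *
goto([.622,.404,.10],np.pi/2)
n='scene'
p,d=manip.grab_frame(n); cv2.imwrite('pics/%s11.png'%n,cv2.resize(p[130:280,330:530,::-1],(800,600)))"
```

```text
t 29.45 p [0.6215 0.4026 0.1259] r [ 3.000e-03  3.141e+00 -0.000e+00] F [-0.4  0.7  0.8] w 0.0006 j [ 0.51  0.57  1.15 -0.    1.42 -1.06]
cur yaw 89.9 xyz [-0.003   0.0091  0.1724] rot [-0.0001  0.0004 -0.0011] rows>= 0.6 0.0
```

View pics/scene11.png

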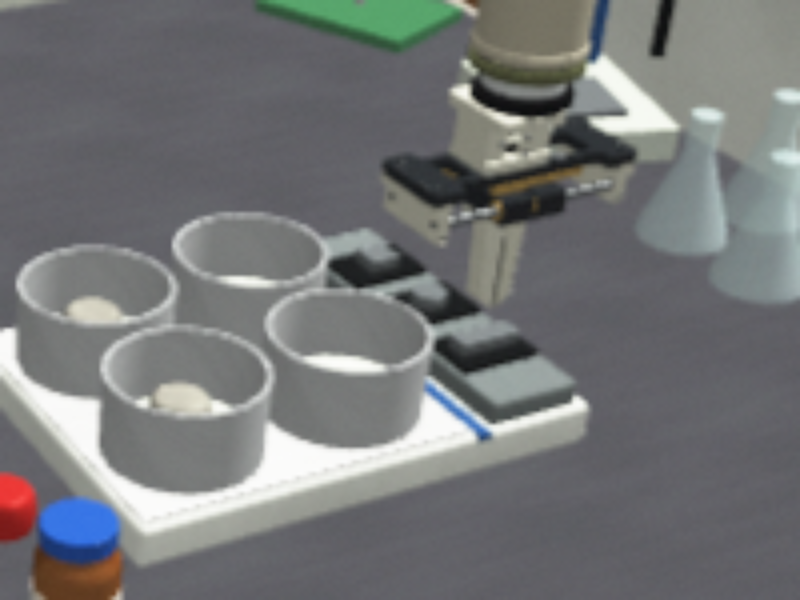

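The keys look up, and the fingers are above the bar (crop 490,330).

Call:
carry_out(
  xyz=[
    [0,0.008,0.04],
    [0,0.008,0.1],
    [0,0.008,0.14],
    [0,0.008,0.165],
    [0,0.008,0.17],
    [0,0.008,0.17],
  ],
  rot=[
    [0,0,0],
    [0,0,0],
    [0,0,0],
    [0,0,0],
    [0,0,0],
    [0,0,0],
  ],
  hand=[-1,-1,-1,-1,-1,-1],
)

```text
time_s: 30.0
tool_pos: [0.6199, 0.4042, 0.1]
tool_rot: [-0.002, -3.141, 0.001]
ft_force: [0.1, -0.2, -0.3]
width: 0.0002
```

Call:
carry_out(
  xyz=[
    [0,0,0.015],
    [0,0,0.03],
    [0,0,0.045],
    [0,0,0.058],
    [0,0,0.068],
    [0,0,0.071],
    [0,0,0.071],
  ],
  rot=[
    [0,0,0],
    [0,0,0],
    [0,0,0],
    [0,0,0],
    [0,0,0],
    [0,0,0],
    [0,0,0],
  ],
  hand=[-1,-1,-1,-1,-1,-1,-1],
)

```text
time_s: 30.58
tool_pos: [0.6202, 0.4044, 0.0898]
tool_rot: [0.002, 3.141, -0.0]
ft_force: [-0.3, 0.6, 5.0]
width: 0.0004
```

Call:
carry_out(
  xyz=[
    [0,0,0.003],
    [0,0,0.006],
    [0,0,0.008],
    [0,0,0.008],
  ],
  rot=[
    [0,0,0],
    [0,0,0],
    [0,0,0],
    [0,0,0],
  ],
  hand=[-1,-1,-1,-1],
)

```text
time_s: 30.92
tool_pos: [0.6202, 0.4044, 0.0893]
tool_rot: [0.002, 3.141, -0.0]
ft_force: [-2.6, -1.6, 7.7]
width: 0.0005
```

Call:
carry_out(
  xyz=[
    [0,0,-0.05],
    [0,0,-0.15],
    [0,0,-0.3],
    [0,0,-0.5],
    [0,0,-0.75],
    [0,0,-1],
    [0.1,0.3,-1],
    [0.2,0.5,-1],
    [0.3,0.7,-1],
    [0.3,0.8,-1],
    [0.3,0.8,-1],
    [0.3,0.8,-1],
  ],
  rot=[
    [0,0,0],
    [0,0,0],
    [0,0,0],
    [0,0,0],
    [0,0,0],
    [0,0,0],
    [0,0,0],
    [0,0,0],
    [0,0,0],
    [0,0,0],
    [0,0,0],
    [0,0,0],
  ],
  hand=[-1,-1,-1,-1,-1,-1,-1,-1,-1,-1,-1,-1],
)

```text
time_s: 31.92
tool_pos: [0.5747, 0.5251, 0.2396]
tool_rot: [-0.001, 3.141, -0.001]
ft_force: [0.6, -0.3, -0.7]
width: 0.0001
```

```bash
python3 -c "
from h import *
st()
for n in('top','scene'):
  p,d=manip.grab_frame(n); cv2.imwrite('pics/%s12.png'%n,p[:,:,::-1]); P=cloud(n,d)
  for t in ('stone0','spent','key_round_top','key_square_top','key_bar_top'):
   for o in manip.cut_out(n,t):
    if o['conf']<.4: continue
    q=P[o['mask']];q=q[~np.isnan(q[:,0])];zt=np.percentile(q[:,2],90); top=q[q[:,2]>zt-.004]
    print(n,t,round(o['conf'],2),o['bbox'],zt.round(4),((np.percentile(top,2,0)+np.percentile(top,98,0))/2).round(4),p[o['mask']].mean(0).round())
"
```

```text
t 31.92 p [0.5747 0.5251 0.2396] r [-1.000e-03  3.141e+00 -1.000e-03] F [ 0.6 -0.3 -0.7] w 0.0001 j [ 0.67  0.64  0.85 -0.    1.65 -0.9 ]
top stone0 0.94 [234.4, 274.2, 20.8, 25.7] 0.0896 [0.4703 0.1289 0.0892] [159. 154. 146.]
top stone0 0.89 [298.5, 222.2, 17.1, 22.9] 0.0393 [ 0.603  -0.0129  0.0391] [171.  54.  52.]
top stone0 0.71 [235.5, 210.1, 22.5, 27.8] 0.0897 [0.6155 0.1263 0.0888] [155. 151. 143.]
top spent 0.79 [452.7, 288.8, 25.6, 21.4] 0.0439 [ 0.4481 -0.375   0.0435] [161. 157. 148.]
top key_round_top 0.43 [117.0, 249.4, 12.5, 14.1] 0.0788 [0.5444 0.4059 0.0784] [123. 124. 126.]
top key_square_top 0.75 [114.1, 286.4, 11.7, 10.8] 0.0796 [0.4695 0.4054 0.0789] [136. 137. 138.]
top key_bar_top 0.58 [112.1, 220.1, 23.6, 7.3] 0.0799 [0.6191 0.4067 0.0798] [129. 131. 133.]
scene stone0 0.62 [319.6, 247.3, 19.3, 20.1] 0.0384 [ 0.6109 -0.0195  0.0383] [172.  43.  42.]
scene stone0 0.58 [369.6, 227.3, 14.4, 6.8] 0.0899 [0.6201 0.123  0.0889] [210. 207. 191.]
scene stone0 0.52 [301.4, 265.3, 15.1, 10.9] 0.0403 [ 0.6635 -0.1124  0.0395] [227.  60.  59.]
scene stone0 0.5 [347.4, 205.1, 12.5, 4.1] 0.0909 [0.4758 0.1242 0.0895] [209. 207. 191.]
scene spent 0.59 [188.4, 250.5, 17.0, 15.0] 0.0431 [ 0.4534 -0.3805  0.0426] [166. 164. 151.]
scene key_round_top 0.51 [432.4, 198.4, 5.3, 9.0] 0.0788 [0.5498 0.4021 0.0782] [111. 117. 117.]
scene key_round_top 0.46 [190.4, 250.3, 19.9, 12.2] 0.0431 [ 0.4534 -0.3805  0.0426] [166. 164. 151.]
scene key_square_top 0.5 [434.1, 203.8, 6.2, 0.0] 0.0789 [0.552  0.3983 0.0778] [117. 122. 123.]
scene key_square_top 0.44 [418.0, 191.4, 10.8, 5.5] 0.0786 [0.4735 0.4028 0.0773] [105. 110. 111.]
scene key_bar_top 0.56 [350.8, 211.6, 48.7, 43.0] 0.1077 [0.6205 0.1262 0.1088] [132. 134. 133.]
scene key_bar_top 0.52 [429.6, 201.9, 13.2, 6.3] 0.0787 [0.5498 0.4021 0.0782] [110. 115. 116.]
```

View pics/top12.png

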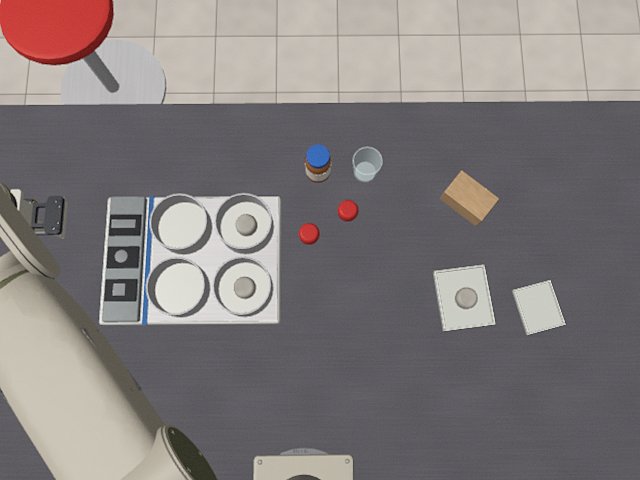

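View pics/scene12.png

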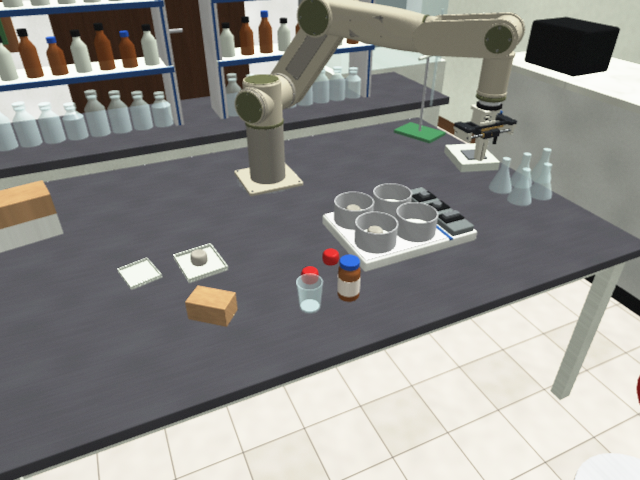

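The stones lie flat in their pots (top 244,287 and 246,224). The spent stone is in the tray (466,298), the keys are up, and the bystanders have not moved. I hand in.

```bash
python3 -c "
from station import manip
print(manip.sign_off())"
```

```text
the job is handed in; nothing more can be done
None
```

The job is done and handed in at about 32 s. Sign-off gives no verdict, so these results are from my own checks.

- **Finished stone:** I moved it from its pot to near the middle of the larger white tray.
- **New stones:** There were two on the bench. Each was lowered into its own pot until the wrist force rose to about 4–6 N, then let go. Their tops read 0.089 m in the last pictures, which fits lying on the pot floor.
- **Keys:** I pressed round, then square, then bar, each to its stop (8–10 N), releasing one before touching the next. After the last press, both cameras read the round and square keys up. The top camera read the bar key up too.
- **Bystanders:** The jar, beaker, carton and red look-alikes appear unmoved.

**Disagreements:**
- The two cameras differed by about 5 mm in horizontal position, so I used the average of both.
- Camera heights read about 2 mm high.
- After the round key was released, one top-camera depth pixel read 0.070 m. The scene camera read 0.078 m at that moment, and later readings agreed the key was up.
- In the last scene picture, the network did not find the bar key; both its "bar key" reports were other things.

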